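Turn the pocket tray over on its riser

ROBOT

A 7-joint arm with a two-finger parallel gripper is mounted at the origin on the work surface. World frame = base frame: x ahead of the robot, y to its left, z up, the work surface at z = 0. Lengths are in m, angles in rad, forces in N, time in s.
With the tool pointing down it reaches from about 0.425 to 0.875 m from the base axis. Payload 4.7 kg.
Tool frame: the origin (TCP) lies at the very end of the fingers, on their centre line; the grasp point (between the pads) lies 19 mm behind it; x points along the fingers, y is the direction in which the jaws open and shut, and the axes are right-handed (so a half turn about x gives the same grasp; the last joint's range is limited). The gripper opens to 87 mm and grips with 3 to 60 N. Pads are 19 mm wide; open, the fingers measure 117 mm over their backs; the gripper's body (75 mm by 190 mm) begins 51 mm behind the grasp point.
Start: joints at [-1.235, 0.321, -0.07, 1.45, 0.023, 1.371, -0.057], TCP at [0.206, 0.617, 0.223] pointing down, gripper open.
Joint ranges: [-2.86, 2.86], [-0.3, 2.09], [-1.38, 1.24], [0.06, 2.45], [-1.56, 4.7], [0.09, 2.05], [-2.69, 2.69]. Speed limits (rad/s): [2.57, 2.57, 3.14, 3.14, 3.14, 3.14, 3.14].

INTERFACE

Orientations are given as a rotation vector (axis times angle).
In Python, from bench import ctrl gives the robot as it stands.
- The arm moves only by the tool step_arm, never from a script. Its argument "increments" is one flat list of numbers, 6 for each row, row after row: the shift along the tool's x, y, z in cm, then the turn, a rotation vector about the tool's x, y, z in rad. In form: [tx, ty, tz, ax, ay, az, tx, ty, tz, ax, ay, az, ...]. A call has 1 to 12 rows; each row shifts and turns the commanded pose from where the row before left it, along the tool's axes as they then stand; what a row does not reach is not made up. A row lasts 1/8 s, in which the tool goes at most 62.5 mm and 10.7 degrees, less where a joint would pass 70% of its speed; a pose out of reach is approached as far as the arm can. A call with a gripper value outside its range is refused whole. "fingers" is the opening in per cent of the stroke, from 0 (shut) to 100 (fully open), set as the call begins (left out, the last holds). The fingers move at their own pace and stop on an object; "force" is the grip in N (left out, the last holds). Time passes only in rows, so rows that do not move let the fingers close. It gives the time, the measured TCP pose, the force and the opening at its end, in the units of the state.
- ctrl.get_state(): the state, without advancing time (a new reading comes with each control period).
- ctrl.get_image(name): name is "side" or "top" or "wrist"; returns the picture (384x512x3 uint8, red, green, blue); there is no depth.
- ctrl.camera_params(name): a dict with "vertical_fov" (degrees; the focal length in pixels is half the picture's height over the tangent of half this angle, whatever the lens; pixels are square), "cx", "cy" (the principal point, pixels), "R" (3x3) and "t" (3): a world point X has camera coordinates R X + t. Camera axes: x right, y down, z forward; pixel columns grow to the right and rows downward; lengths in m; the calibration is good to about 2 mm. A picture is of the moment at which its call begins: read the wrist's pose just before it. camera_params takes no time and is no camera call; for the wrist camera it gives the pose at the moment of the call.
- ctrl.close_job(): hands the job in, once; it reports no verdict.
Trained networks look in the newest picture that a camera, given by its name, has taken for a name from the list of things; names that differ only in an ending like _2 or _b are one class to them, and where a whole thing is asked for, a point or a joint stands for the part that bears it (a point fixed in the world has none). Each returns a list of dicts, best first, with "score" (0 to 1); they miss things now and then, are a little off and sometimes report something else, mostly with a low value. They report only what shows in the picture. A call takes as long as a camera call. They do not tell look-alikes from the thing itself.
- ctrl.search_frame(camera, name): "xyz" ([x, y, z] in m, in the coordinates of the camera as it stood for that picture, good to about 4 mm: the middle of the surface that is visible of it).
- ctrl.silhouettes(camera, name): "pixels" (384x512 bool, what is visible of it).
- ctrl.spot_point(camera, name): "xyz" ([x, y, z] in m, in the coordinates of the camera as it stood for that picture, good to about 4 mm: a listed point, or the origin of a listed thing).
The state is a dict: "time": time; "joint_positions": joint angles; "qd": joint speeds; "joint_torque": joint torques, N m; "position": TCP position; "tool_rot": TCP orientation; "ft_force": force on the tool from outside, world axes, zero at the start; "torque": the same for the moment, N m; "grip_width": opening from 0.0 (shut) to 1.0 (fully open).
Only numpy, scipy, OpenCV 4.12 (cv2) and the standard library are available. Lean on these libraries where they do the work, as an engineer would, in place of code of your own. Each camera call takes 0.05 s, during which the arm holds its last target.

TASK

The pocket side of the blue tray has been wiped and now its back is to be done: turn the tray over, so that it lies flat on the same metal riser with its pockets facing down, wholly on the top with no corner sticking out over an edge. Do not drop it or let it slap down, and leave the other things on the counter where they are.

Things in the scene. Friction and masses are not known exactly. Their poses are not given: they have to be found in the camera images.
- riser: fixed metal riser on the counter: a flat square top 200 x 200 mm and 8 mm thick whose upper face is 80 mm above the counter, on four legs set 20 mm or more in from the edges, so that there is free space beside and below its edges. Origin: centre of its underside, on the counter; z up, x and y along the sides of the top. It may be turned by up to 0.3 rad on the counter.
- tray: blue plastic pocket tray, a flat slab 150 mm (its x) x 124 mm (its y) x 12 mm (its z), 0.2 to 0.4 kg, too wide to be gripped across. One face is plain and flat; the other, towards its +z, has a flat border 16 mm wide round 5 x 4 square pockets, 5 mm deep. Origin: centre of the plain face, so the pocket face is at z = +12 mm. At the start it lies on the riser pockets up, wholly on the top, up to 20 mm off the middle and turned by up to 0.2 rad.
- corner0 (a point): the tray's corner at its +x +y, halfway up the thickness (75 mm along x and 62 mm along y from the middle)
- corner1 (a point): the tray's corner at its +x -y, halfway up the thickness (75 mm along x and 62 mm along y from the middle)
- corner2 (a point): the tray's corner at its -x -y, halfway up the thickness (75 mm along x and 62 mm along y from the middle)
- corner3 (a point): the tray's corner at its -x +y, halfway up the thickness (75 mm along x and 62 mm along y from the middle)
- cassette_a: a closed blue box with a white lid, 100 x 54 x 87 mm high, on the counter beyond the riser; bystander. Origin: centre of its underside.
- cassette_b: a second closed blue box like cassette_a, beyond the riser; bystander. Origin: centre of its underside.
- bottle: an amber glass jar with a white cap, 60 mm across, 95 mm high, on the counter; bystander. Origin: centre of its underside.
- jar: a white plastic jar, 64 mm across, 70 mm high, on the counter; bystander. Origin: centre of its underside.
- cup: a small clear measuring cup, 60 mm across, 50 mm high, on the counter; bystander. Origin: centre of its underside.
- spatula: a counting spatula 190 mm long lying flat on the counter beside the riser (under 25 mm high); bystander. Origin: middle of its length, on the counter; handle towards its -x, blade 65 mm wide towards +x.
- pillbox: a low white open tray with cells, 70 x 160 x 25 mm high, on the counter beside the riser; bystander. Origin: centre of its underside.
Not all that is in view belongs to the job. Of the things shaped like the tray, the blue one is meant.

How it is judged:
By the outcome, as a careful person would: the job done as asked, in the order asked, and still so for the second after the job is handed in, with the robot touching nothing.
It also fails if it takes over 69 s, if anything falls off the work surface, if the arm or the gripper's body presses on something with over 40 N, if the wrist force passes 120 N, or if a joint passes its speed limit or range.

## Working session

There is one attempt and no reset: what is moved stays moved. The work goes in short steps, Python scripts to look and compute and a tool call to move; the robot and the scene stay as the last step left them, time stands still between calls to the robot, and variables do not carry over. Pictures are saved under pics/ and viewed, and the job is handed in when it is done.

Besides the shell and the picture viewer there is one more tool, called by a JSON object that holds its "fn" and its "kwargs". step_arm: Moves the arm, as the interface text tells. Its arguments: {"type":"object","properties":{"increments":{"type":"array","items":{"type":"number"}},"fingers":{"type":"number"},"force":{"type":"number"}},"required":["increments"]}

```bash
ls; mkdir -p pics; python3 - <<'E'
from bench import ctrl
import cv2,numpy as np
s=ctrl.get_state();print({k:np.round(v,3).tolist() for k,v in s.items()})
ims=[]
for n in["side","top","wrist"]:
    im=ctrl.get_image(n);cv2.imwrite(f"pics/a_{n}.png",im[:,:,::-1]);p=ctrl.camera_params(n);print(n,p)
E
```

```text
pics
{'time': 0.0, 'joint_positions': [-1.235, 0.322, -0.07, 1.452, 0.023, 1.371, -0.057], 'qd': [-0.002, -0.002, -0.0, -0.001, -0.001, 0.002, -0.0], 'joint_torque': [-0.0, -49.13, -0.404, -31.252, -0.064, 0.044, 0.0], 'position': [0.205, 0.616, 0.221], 'tool_rot': [0.251, 1.556, -0.254], 'ft_force': [-0.418, 0.607, 0.483], 'torque': [-0.03, -0.025, 0.006], 'grip_width': 1.001}
side {'vertical_fov': 45.21937615925066, 'cx': 257.2217140393839, 'cy': 189.64185347099178, 'R': array([[ 0.74895932, -0.66255104, -0.0092769 ],
       [-0.45369707, -0.50256282, -0.7359277 ],
       [ 0.48292744,  0.55538881, -0.67699657]]), 't': array([-0.35686504,  0.3012827 ,  1.13009277])}
top {'vertical_fov': 45.02301403563833, 'cx': 253.44118828831887, 'cy': 189.51777214249557, 'R': array([[-0.01803932, -0.99946447,  0.02730136],
       [-0.99737594,  0.0160734 , -0.07058946],
       [ 0.07011283, -0.0285031 , -0.99713177]]), 't': array([0.02243474, 0.47603454, 1.28713482])}
wrist {'vertical_fov': 62.549545927640025, 'cx': 259.3077410784233, 'cy': 194.01542280138815, 'R': array([[ 3.17258621e-01,  9.48338694e-01, -8.30238736e-04],
       [ 9.02794815e-01, -3.01754026e-01,  3.06440909e-01],
       [ 2.90359243e-01, -9.79705552e-02, -9.51889321e-01]]), 't': array([-0.6483892 , -0.03711849,  0.3910283 ])}
```

View pics/a_side.png

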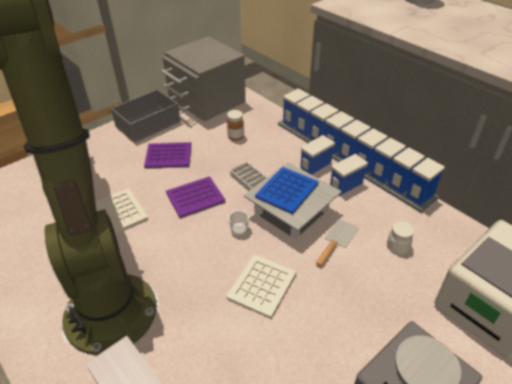

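View pics/a_top.png

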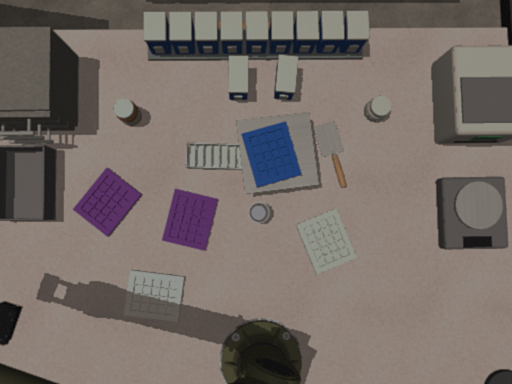

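View pics/a_wrist.png

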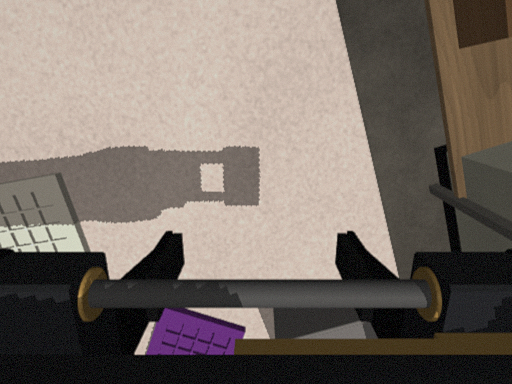

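Candidates that look like the tray, in top view: blue on the riser (272,155), purple (107,202), purple (190,219), white (154,295) and white (327,240). By the description it's the blue one on the riser. Next I'll measure it.

```bash
cat > h.py <<'E'
from bench import ctrl
import cv2,numpy as np
from scipy.spatial.transform import Rotation as Ro
np.set_printoptions(precision=4,suppress=True)
def w(cam,xyz):
    p=ctrl.camera_params(cam); return np.array(p["R"]).T@(np.array(xyz)-p["t"])
def f(p): return 192/np.tan(np.radians(p["vertical_fov"]/2))
def proj(cam,X):
    p=ctrl.camera_params(cam);c=p["R"]@np.array(X)+p["t"];return f(p)*c[:2]/c[2]+[p["cx"],p["cy"]]
def ray(cam,uv,z):
    p=ctrl.camera_params(cam);d=np.array([(uv[0]-p["cx"])/f(p),(uv[1]-p["cy"])/f(p),1.]);d=p["R"].T@d;o=-p["R"].T@p["t"]
    return o+d*(z-o[2])/d[2]
def tri(uva,uvb,a="side",b="top"):
    A=[];B=[]
    M=np.zeros((3,3));v=np.zeros(3)
    for c,uv in((a,uva),(b,uvb)):
        p=ctrl.camera_params(c);d=np.array([(uv[0]-p["cx"])/f(p),(uv[1]-p["cy"])/f(p),1.]);d=p["R"].T@d;d/=np.linalg.norm(d);o=-p["R"].T@p["t"]
        P=np.eye(3)-np.outer(d,d);M+=P;v+=P@o
    return np.linalg.solve(M,v)
def st():
    s=ctrl.get_state();R=Ro.from_rotvec(s["tool_rot"])
    print("t",round(s["time"],2),"p",np.array(s["position"]),"q",np.array(s["joint_positions"]),"F",np.array(s["ft_force"]),"g",round(s["grip_width"],3));print("toolaxes x,y,z rows\n",R.as_matrix().T)
    open("log.txt","a").write(repr([list(map(float,s[k])) for k in("joint_positions","position","tool_rot")])+"\n")
    return s,R
E
python3 - <<'E'
from h import *
st()
for c in["top","side"]:
    for n in["tray","corner0","corner1","corner2","corner3","riser","spatula","pillbox"]:
        for r in ctrl.spot_point(c,n)[:3]: print(c,n,round(r["score"],2),w(c,r["xyz"]))
for c in ["top","side"]:
    im=ctrl.get_image(c)
    for n,col in(("tray",1),("riser",2)):
        for r in ctrl.silhouettes(c,n)[:3]:
            m=r["pixels"].astype(np.uint8);cs,_=cv2.findContours(m,0,2);k=max(cs,key=cv2.contourArea);print(c,n,r["score"],m.sum(),cv2.approxPolyDP(k,4,True).reshape(-1,2).tolist())
    x0,y0=(170,90) if c=="top" else(220,130)
    cv2.imwrite(f"pics/b_{c}.png",cv2.resize(im[y0:y0+120,x0:x0+160],None,fx=5,fy=5,interpolation=2)[:,:,::-1])
E
```

```text
t 0.15 p [0.2055 0.6162 0.2217] q [-1.2349  0.3216 -0.0701  1.4514  0.0226  1.3708 -0.057 ] F [ 0.832  -0.0209  0.0752] g 0.999
toolaxes x,y,z rows
 [[-0.0004 -0.0014 -1.    ]
 [ 0.3163  0.9487 -0.0015]
 [ 0.9487 -0.3163  0.0001]]
top tray 0.98 [0.1902 0.2934 0.0002]
top tray 0.89 [0.4492 0.4259 0.0007]
top tray 0.79 [ 0.327  -0.1845  0.    ]
top corner0 0.97 [0.4815 0.2388 0.0065]
top corner0 0.96 [0.1365 0.3791 0.0024]
top corner0 0.95 [ 0.6558 -0.0665  0.0858]
top corner1 0.97 [0.4815 0.2388 0.0065]
top corner1 0.96 [0.1365 0.3791 0.0024]
top corner1 0.95 [ 0.6558 -0.0665  0.0858]
top corner2 0.97 [0.4815 0.2388 0.0065]
top corner2 0.96 [0.1365 0.3791 0.0024]
top corner2 0.95 [ 0.6558 -0.0665  0.0858]
top corner3 0.97 [0.4815 0.2388 0.0065]
top corner3 0.96 [0.1365 0.3791 0.0024]
top corner3 0.95 [ 0.6558 -0.0665  0.0858]
top spatula 0.93 [ 0.575  -0.2162 -0.0023]
top spatula 0.71 [ 0.4115 -0.0016 -0.002 ]
top spatula 0.68 [0.6259 0.0486 0.088 ]
side tray 0.95 [ 0.5633 -0.0279  0.0785]
side tray 0.92 [0.3906 0.1964 0.0036]
side tray 0.9 [0.1872 0.2936 0.0012]
side corner0 0.97 [0.
[... 670 characters left out ...]
3, 209], [108, 236], [140, 193]]
top tray 0.91 2660 [[283, 121], [241, 134], [258, 186], [301, 174]]
top tray 0.9 2364 [[176, 189], [162, 238], [204, 249], [216, 199]]
top riser 0.69 2943 [[308, 112], [236, 121], [246, 193], [318, 183]]
side tray 0.82 1246 [[128, 189], [96, 202], [97, 209], [111, 216], [116, 231], [147, 219]]
side tray 0.71 1465 [[210, 177], [167, 190], [180, 216], [225, 201]]
side tray 0.71 1110 [[191, 143], [150, 143], [144, 167], [188, 166]]
side riser 0.72 2365 [[286, 163], [319, 181], [293, 214], [254, 197], [273, 174], [245, 196], [254, 203], [255, 213], [296, 238], [340, 190]]
side riser 0.34 440 [[237, 110], [228, 113], [228, 134], [234, 140], [244, 135], [242, 113]]
```

View pics/b_top.png

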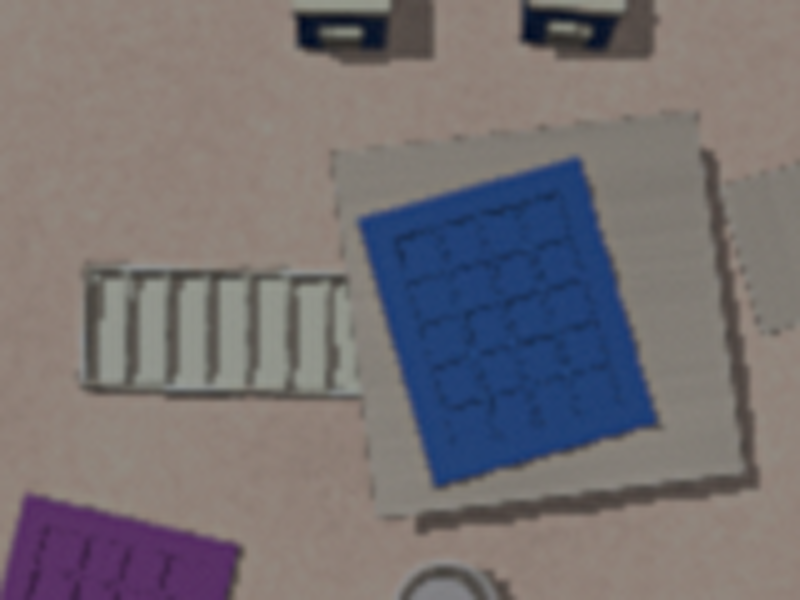

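View pics/b_side.png

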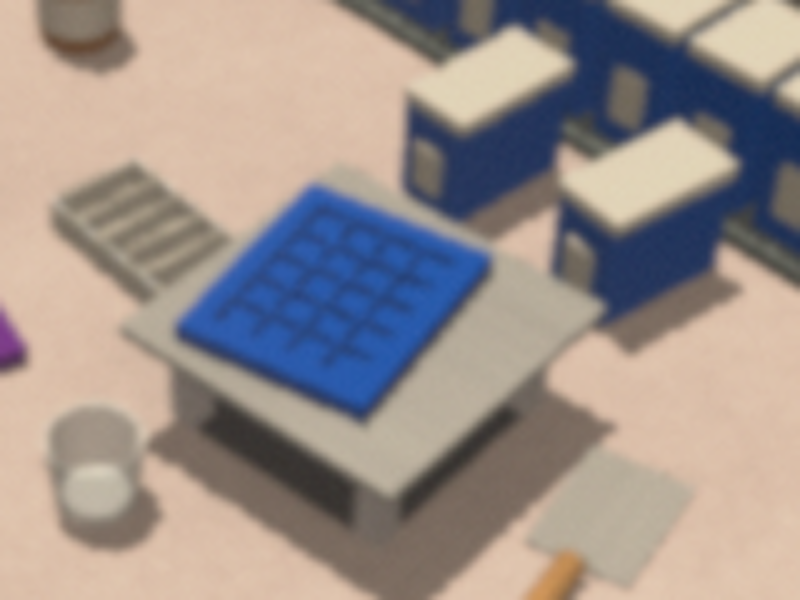

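```bash
python3 - <<'E'
from h import *
im=None
T=[r for r in ctrl.silhouettes("top","tray") if r["pixels"][155,272]]
R=[r for r in ctrl.silhouettes("top","riser")]
S=[r for r in ctrl.silhouettes("side","tray") if r["pixels"][190,288]]
for nm,c,rs,z in(("tray","top",T,.092),("riser","top",R,.08),("tray","side",S,.092)):
    if not rs: print(nm,c,"none");continue
    m=rs[0]["pixels"].astype(np.uint8)
    k=max(cv2.findContours(m,0,2)[0],key=cv2.contourArea)
    P=np.array([ray(c,(u,v),z)[:2] for u,v in k.reshape(-1,2)])*1000
    print(nm,c,cv2.minAreaRect(P.astype(np.float32)))
for c in("top","side"):
    for r in ctrl.search_frame(c,"tray"): print(c,r["score"],w(c,r["xyz"]))
# heights via two views: crops /5 + offset
# riser & tray corners from views
E
```

```text
tray top ((565.9944458007812, -31.655494689941406), (155.20401000976562, 126.44149780273438), 15.493345260620117)
riser top ((570.6727294921875, -48.209136962890625), (202.2525634765625, 202.82350158691406), 6.108685493469238)
tray side ((563.052490234375, -34.2349853515625), (165.7108612060547, 131.15005493164062), 14.358710289001465)
top 0.94 [0.4517 0.4281 0.0148]
top 0.89 [0.188  0.2915 0.012 ]
top 0.78 [0.3951 0.1958 0.0167]
top 0.73 [ 0.3285 -0.1845  0.0126]
top 0.71 [ 0.5697 -0.033   0.0899]
side 0.9 [ 0.5575 -0.0354  0.0942]
side 0.78 [0.1935 0.2875 0.0107]
side 0.77 [0.3873 0.1892 0.0146]
side 0.57 [ 0.3202 -0.1911  0.0158]
side 0.57 [0.4428 0.4181 0.0145]
```

```bash
python3 - <<'E'
from h import *
T=np.array([(440,487),(657,425),(578,157),(360,218)])/5+[170,90]-.5
S=np.array([(180,325),(362,410),(490,258),(317,185)])/5+[220,130]-.5
X=np.array([tri(s,t) for s,t in zip(S,T)]);print(X,X.mean(0))
T=np.array([(380,515),(752,480),(695,115),(335,152)])/5+[170,90]-.5
S=np.array([(125,325),(390,490),(605,305),(335,165)])/5+[220,130]-.5
X=np.array([tri(s,t) for s,t in zip(S,T)]);print(X,X.mean(0))
E
```

```text
[[ 0.4773  0.006   0.0926]
 [ 0.5081 -0.11    0.0909]
 [ 0.653  -0.0707  0.0896]
 [ 0.6227  0.0459  0.0894]] [ 0.5653 -0.0322  0.0906]
[[ 0.4636  0.038   0.0789]
 [ 0.4783 -0.1605  0.0892]
 [ 0.6781 -0.1364  0.0815]
 [ 0.6583  0.0611  0.0772]] [ 0.5696 -0.0495  0.0817]
```

```bash
cat >> h.py <<'E'
RC=np.array([.570,-.049]);RY=np.radians(6.1)
ex=np.array([np.cos(RY),np.sin(RY),0]);ey=np.array([-np.sin(RY),np.cos(RY),0]);ez=np.array([0,0,1.])
def rf(x,y,z): return np.r_[RC,0]+ex*x+ey*y+ez*z
def inrf(P): d=np.array(P)-np.r_[RC,0]; return np.array([d@ex,d@ey,d[2]])
def Rm(x,y): x=np.array(x);y=np.array(y);x=x/np.linalg.norm(x);y=y-x*(x@y);y/=np.linalg.norm(y);return Ro.from_matrix(np.array([x,y,np.cross(x,y)]).T)
def plan(p0,R0,p1,R1,n):
    "rows in tool frame, straight line, even turn; prints; returns end"
    p=np.array(p0,float);R=R0;rows=[]
    rv=(R0.inv()*R1).as_rotvec()
    for i in range(1,n+1):
        pt=np.array(p0)+(np.array(p1)-p0)*i/n; Rt=R0*Ro.from_rotvec(rv*i/n)
        d=np.round(R.inv().apply(pt-p)*100,2);a=np.round((R.inv()*Rt).as_rotvec(),3)
        rows.append(np.r_[d,a]); p=p+R.apply(d/100);R=R*Ro.from_rotvec(a)
    print("step/row mm,deg",np.linalg.norm(np.array(p1)-p0)*1000/n,np.degrees(np.linalg.norm(rv))/n)
    for i in range(0,n,12): print(", ".join("%g"%(v+0) for r in rows[i:i+12] for v in r))
    return p,R
E
python3 - <<'E'
from h import *
s,R=st();p=np.array(s["position"])
RD=Rm(-ez,ex)
p,R=plan(p,R,[.48,.30,.23],Ro.from_rotvec([0,0,-.55])*R,9)
p,R=plan(p,R,rf(0,-.085,.20),RD,12)
p,R=plan(p,R,rf(0,-.085,.0845),RD,6)
E
```

```text
t 1.5 p [0.2056 0.6166 0.2226] q [-1.2349  0.321  -0.0701  1.4506  0.0226  1.3708 -0.0569] F [ 1.1236  0.8828 -0.1044] g 1.0
toolaxes x,y,z rows
 [[ 0.0001  0.     -1.    ]
 [ 0.3163  0.9487  0.    ]
 [ 0.9487 -0.3163  0.0001]]
step/row mm,deg 46.559042618889904 3.5014087480216975
-0.08, -2.37, 4, 0.061, 0, 0, -0.08, -2.13, 4.15, 0.061, 0, 0, -0.09, -1.87, 4.26, 0.061, 0, 0, -0.08, -1.6, 4.37, 0.061, 0, 0, -0.08, -1.34, 4.46, 0.062, 0, 0, -0.08, -1.05, 4.53, 0.061, 0, 0, -0.09, -0.78, 4.59, 0.061, 0, 0, -0.08, -0.5, 4.63, 0.061, 0, 0, -0.08, -0.21, 4.65, 0.061, 0, 0
step/row mm,deg 37.14280589080007 2.8291280860562726
0.25, -1.69, 3.3, 0.049, 0, 0, 0.25, -1.53, 3.37, 0.05, 0, 0, 0.25, -1.36, 3.45, 0.049, 0, 0, 0.25, -1.19, 3.51, 0.05, 0, 0, 0.25, -1.01, 3.57, 0.049, 0, 0, 0.25, -0.84, 3.61, 0.049, 0, 0, 0.25, -0.65, 3.64, 0.05, 0, 0, 0.25, -0.48, 3.68, 0.049, 0, 0, 0.25, -0.29, 3.69, 0.049, 0, 0, 0.25, -0.11, 3.71, 0.05, 0, 0, 0.25, 0.07, 3.7, 0.049, 0, 0, 0.25, 0.25, 3.7, 0.05, 0, 0
step/row mm,deg 19.248536977094485 0.00454876756387041
1.92, 0, 0, 0, 0, 0, 1.93, 0, 0, 0, 0, 0, 1.92, 0, 0, 0, 0, 0, 1.93, 0, 0, 0, 0, 0, 1.92, 0, 0, 0, 0, 0, 1.93, 0, 0, 0, 0, 0
```

{"fn": "step_arm", "kwargs": {"increments": [-0.08,-2.37,4,0.061,0,0,-0.08,-2.13,4.15,0.061,0,0,-0.09,-1.87,4.26,0.061,0,0,-0.08,-1.6,4.37,0.061,0,0,-0.08,-1.34,4.46,0.062,0,0,-0.08,-1.05,4.53,0.061,0,0,-0.09,-0.78,4.59,0.061,0,0,-0.08,-0.5,4.63,0.061,0,0,-0.08,-0.21,4.65,0.061,0,0], "fingers": 100}}

```text
time: 2.62
position: [0.4809, 0.2989, 0.2303]
tool_rot: [0.683, 1.461, -0.681]
ft_force: [0.8, 0.3, 0.2]
grip_width: 1.001
```

{"fn": "step_arm", "kwargs": {"increments": [0.25,-1.69,3.3,0.049,0,0,0.25,-1.53,3.37,0.05,0,0,0.25,-1.36,3.45,0.049,0,0,0.25,-1.19,3.51,0.05,0,0,0.25,-1.01,3.57,0.049,0,0,0.25,-0.84,3.61,0.049,0,0,0.25,-0.65,3.64,0.05,0,0,0.25,-0.48,3.68,0.049,0,0,0.25,-0.29,3.69,0.049,0,0,0.25,-0.11,3.71,0.05,0,0,0.25,0.07,3.7,0.049,0,0,0.25,0.25,3.7,0.05,0,0]}}

```text
time: 4.12
position: [0.579, -0.1359, 0.1999]
tool_rot: [1.133, 1.256, -1.133]
ft_force: [0.3, 0.0, -0.5]
grip_width: 1.004
```

```bash
python3 - <<'E'
from h import *
s,R=st();p=np.array(s["position"]);print(inrf(p))
RD=Rm(-ez,ex)
plan(p,R,rf(0,-.085,.0845),RD,6)
im=ctrl.get_image("wrist");cv2.imwrite("pics/c_w.png",im[:,:,::-1])
im=ctrl.get_image("side");cv2.imwrite("pics/c_s.png",im[:,:,::-1])
E
```

```text
t 4.12 p [ 0.579  -0.1359  0.1999] q [-0.3422  0.2397  0.6211  1.6471 -0.1439  1.3006  0.4069] F [ 0.2505  0.0344 -0.4721] g 1.004
toolaxes x,y,z rows
 [[ 0.0003 -0.0001 -1.    ]
 [ 0.9947  0.1028  0.0003]
 [ 0.1028 -0.9947  0.0001]]
[-0.0003 -0.0873  0.1999]
step/row mm,deg 19.23526538482839 0.03308476664183187
1.92, 0, -0.04, -0.001, 0, 0, 1.93, 0.01, -0.04, 0, 0, 0, 1.92, 0, -0.04, -0.001, 0, 0, 1.92, 0.01, -0.04, 0, 0, 0, 1.93, 0, -0.04, -0.001, 0, 0, 1.92, 0.01, -0.04, 0, 0, 0
```

View pics/c_w.png

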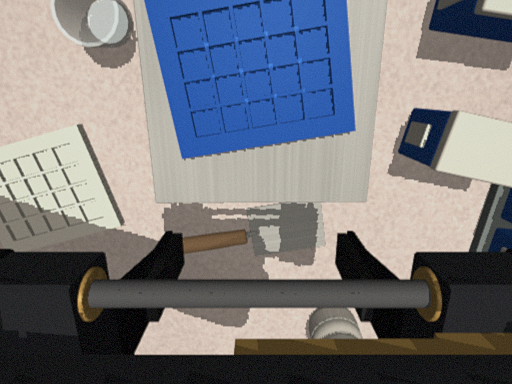

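View pics/c_s.png

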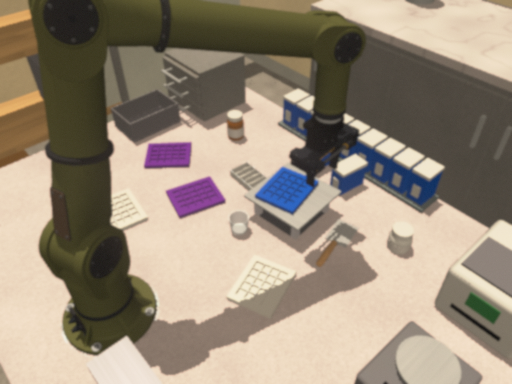

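```bash
python3 - <<'E'
from h import *
p=ctrl.camera_params("wrist");print("cam",-p["R"].T@p["t"])
for uv in[(157,203),(368,200)]: print("riser",inrf(ray("wrist",uv,.08)))
for uv in[(183,158),(355,130)]: print("tray",inrf(ray("wrist",uv,.092)))
for uv in[(137,0),(385,0)]: print("riser side",inrf(ray("wrist",uv,.08)))
E
```

```text
cam [ 0.5701 -0.0572  0.3608]
riser [-0.0978 -0.1069  0.08  ]
riser [ 0.1008 -0.1062  0.08  ]
tray [-0.0667 -0.0618  0.092 ]
tray [ 0.0796 -0.0397  0.092 ]
riser side [-0.0948  0.0607  0.08  ]
riser side [0.0983 0.0587 0.08  ]
```

{"fn": "step_arm", "kwargs": {"increments": [1.92,0,-0.04,0,0,0,1.93,0.01,-0.04,0,0,0,1.92,0,-0.04,0,0,0,1.92,0.01,-0.04,0,0,0,1.93,0,-0.04,0,0,0,1.92,0.01,-0.04,0,0,0,0,0,0,0,0,0]}}

```text
time: 5.1
position: [0.5781, -0.1308, 0.0828]
tool_rot: [1.13, 1.26, -1.133]
ft_force: [-0.3, 0.9, 0.9]
grip_width: 0.999
```

```bash
python3 - <<'E'
from h import *
s,R=st();p=np.array(s["position"]);print(inrf(p))
im=ctrl.get_image("side");cv2.imwrite("pics/d_s.png",cv2.resize(im[100:260,200:412],None,fx=3.5,fy=3.5,interpolation=2)[:,:,::-1])
E
```

```text
t 5.1 p [ 0.5781 -0.1308  0.0828] q [-0.3171  0.3461  0.5919  1.7767 -0.2148  1.0865  0.4546] F [-0.3365  0.8902  0.8566] g 0.999
toolaxes x,y,z rows
 [[-0.0028  0.     -1.    ]
 [ 0.9944  0.1058 -0.0028]
 [ 0.1058 -0.9944 -0.0003]]
[-0.0007 -0.0822  0.0828]
```

View pics/d_s.png

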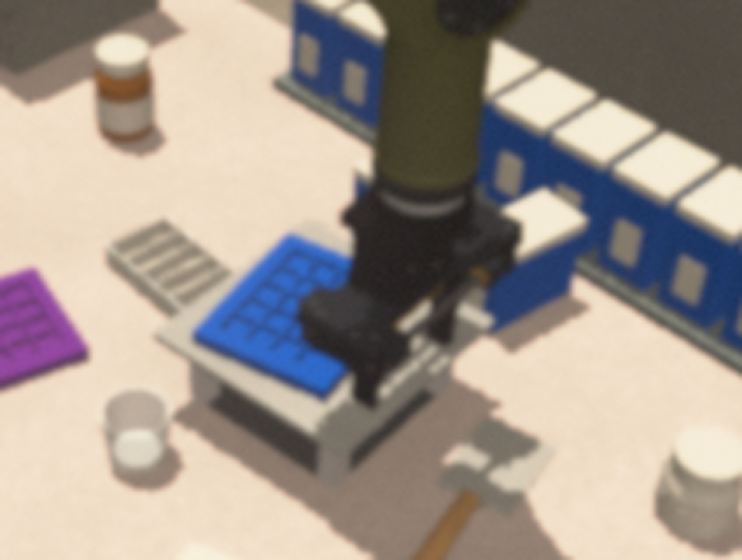

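{"fn": "step_arm", "kwargs": {"increments": [0,0,-0.8,0,0,0,0,0,-0.8,0,0,0,0,0,-0.8,0,0,0,0,0,-0.7,0,0,0,0,0,-0.7,0,0,0,0,0,-0.7,0,0,0,0,0,-0.7,0,0,0,0,0,-0.7,0,0,0,0,0,-0.7,0,0,0,0,0,-0.7,0,0,0,0,0,-0.6,0,0,0,0,0,0,0,0,0]}}

```text
time: 6.65
position: [0.5707, -0.0512, 0.0845]
tool_rot: [1.131, 1.259, -1.129]
ft_force: [-0.0, -0.2, 0.1]
grip_width: 0.999
```

```bash
python3 - <<'E'
from h import *
s,R=st();p=np.array(s["position"]);print(inrf(p))
im=ctrl.get_image("top");cv2.imwrite("pics/e_t.png",cv2.resize(im[90:210,170:330],None,fx=4,fy=4,interpolation=2)[:,:,::-1])
im=ctrl.get_image("wrist");cv2.imwrite("pics/e_w.png",im[:,:,::-1])
E
```

```text
t 6.65 p [ 0.5707 -0.0512  0.0845] q [-0.4405  0.2943  0.5636  1.8258 -0.1787  1.072   0.2967] F [-0.0496 -0.2064  0.0669] g 0.999
toolaxes x,y,z rows
 [[-0.0001  0.0011 -1.    ]
 [ 0.9943  0.1069 -0.    ]
 [ 0.1069 -0.9943 -0.0011]]
[ 0.0004 -0.0023  0.0845]
```

View pics/e_t.png

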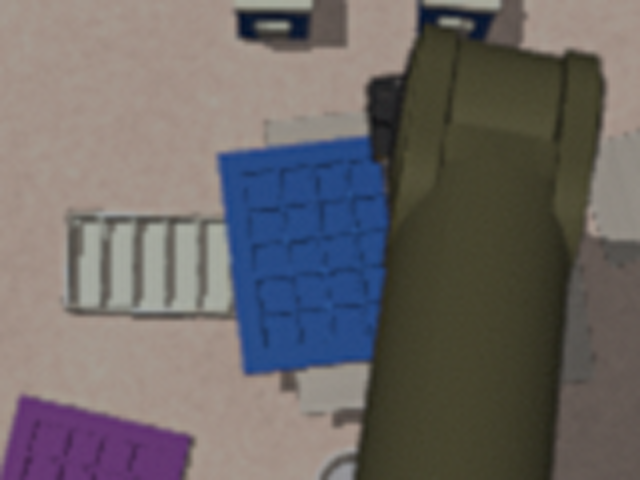

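View pics/e_w.png

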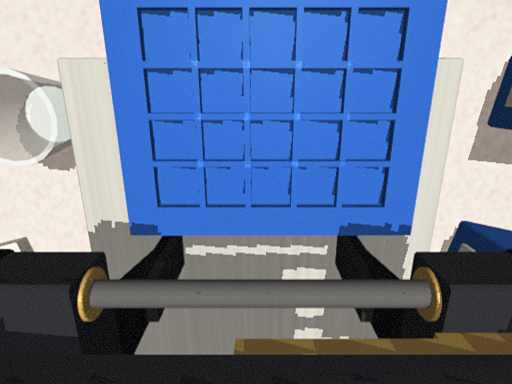

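```bash
python3 - <<'E'
from h import *
for uv in[(58,58),(464,58)]: print("riser W",inrf(ray("wrist",uv,.08)))
for uv in[(131,234),(412,236)]: print("tray W",inrf(ray("wrist",uv,.092)))
for uv in[(220,155),(246,374)]: print("tray T",inrf(ray("top",np.array(uv)/4+[169.5,89.5],.092)))
for uv in[(265,122),(303,412)]: print("riser T",inrf(ray("top",np.array(uv)/4+[169.5,89.5],.08)))
E
```

```text
riser W [-0.0968  0.0965  0.08  ]
riser W [0.0998 0.0963 0.08  ]
tray W [-0.0678  0.0089  0.092 ]
tray W [0.082  0.0074 0.092 ]
tray T [0.0808 0.132  0.092 ]
tray T [-0.067   0.1325  0.092 ]
riser T [0.1021 0.0993 0.08  ]
riser T [-0.0959  0.0979  0.08  ]
```

{"fn": "step_arm", "kwargs": {"increments": [0,0,-0.4,0,0,0,0,0,-0.4,0,0,0,0,0,0,0,0,0,0,0,0.7,0,0,0,-1.5,0,0.7,0,0,0,-3,0,0,0,0,0,-4,0,0,0,0,0,-4,0,0,0,0,0,-4,0,0,0,0,0,-2,0,0,0,0,0]}}

```text
time: 8.0
position: [0.5723, -0.0595, 0.2735]
tool_rot: [1.134, 1.254, -1.128]
ft_force: [-0.2, -0.3, 0.1]
grip_width: 1.002
```

```bash
cat > fk.py <<'E'
from h import *
import itertools
from scipy.optimize import least_squares
D=[eval(l) for l in open("log.txt")]
Q=np.array([d[0] for d in D]);P=np.array([d[1] for d in D]);RR=[Ro.from_rotvec(d[2]) for d in D]
def chain(q,s):
    Rs=[];R=Ro.identity()
    for i in range(7):
        R=R*Ro.from_euler("y" if i in(1,3,5) else "z",s[i]*q[i]);Rs.append(R)
    return Rs
C=Ro.from_matrix(np.array([[0,0,1],[0,0,0],[0,0,0]])+0) if 0 else None
E
python3 - <<'E'
from fk import *
s,R=st();print(inrf(s["position"]))
from fk import *
D=[eval(l) for l in open("log.txt")]
Q=np.array([d[0] for d in D]);RR=[Ro.from_rotvec(d[2]) for d in D]
res=[]
for sg in itertools.product([1,-1],repeat=4):
    s=[sg[0],1,sg[1],1,sg[2],1,sg[3]]
    L=[(chain(q,s)[-1].inv()*R) for q,R in zip(Q,RR)]
    m=Ro.concatenate(L).mean();e=max((m.inv()*l).magnitude() for l in L);res.append((e,s,m.as_matrix().round(2).tolist()))
for r in sorted(res,key=lambda r:r[0])[:4]: print(r)
E
```

```text
t 8.0 p [ 0.5723 -0.0595  0.2735] q [-0.4713  0.1466  0.5952  1.5883 -0.084   1.4273  0.2354] F [-0.2365 -0.3256  0.0863] g 1.002
toolaxes x,y,z rows
 [[ 0.0049  0.0006 -1.    ]
 [ 0.9945  0.1047  0.0049]
 [ 0.1047 -0.9945 -0.    ]]
[ 0.0012 -0.0107  0.2735]
(5.926969055564841e-16, [-1, 1, -1, 1, -1, 1, -1], [[0.0, -1.0, 0.0], [-0.0, -0.0, -1.0], [1.0, 0.0, -0.0]])
(0.23972954316477071, [-1, 1, -1, 1, 1, 1, -1], [[-0.07, -0.99, 0.07], [0.16, -0.08, -0.98], [0.98, -0.06, 0.16]])
(0.40380565874092605, [-1, 1, 1, 1, 1, 1, 1], [[0.0, -0.93, 0.37], [-0.0, -0.37, -0.93], [1.0, -0.0, -0.0]])
(0.4108215694590548, [-1, 1, 1, 1, -1, 1, 1], [[-0.09, -0.95, 0.3], [-0.15, -0.28, -0.95], [0.98, -0.13, -0.12]])
```

```bash
cat > fk.py <<'E'
from h import *
from scipy.optimize import least_squares
S=[-1,1,-1,1,-1,1,-1]
C=Ro.from_matrix(np.array([[0.,-1,0],[0,0,-1],[1,0,0]]))
lo=np.array([-2.86,-.3,-1.38,.06,-1.56,.09,-2.69]);hi=np.array([2.86,2.09,1.24,2.45,4.7,2.05,2.69])
def chain(q):
    Rs=[];R=Ro.identity()
    for i in range(7):
        R=R*Ro.from_euler("y" if i%2 else "z",S[i]*q[i]);Rs.append(R)
    return Rs
# params: d1, L1=(x,0,z) after j3, L2=(x,z) after j5, L3=(x,z) after j7, in-plane
def fkp(q,v):
    R=chain(q)
    p=np.array([0,0,v[0]])+R[2].apply([v[3],0,v[1]])+R[4].apply([v[4],0,v[2]])+R[5].apply([v[6],0,v[5]])
    return p,R[6]*C
def load():
    D=[eval(l) for l in open("log.txt")]
    return np.array([d[0] for d in D]),np.array([d[1] for d in D])
def fit():
    Q,P=load();x0=[.33,.4,.4,0,0,.25,0]
    r=least_squares(lambda v:np.r_[(np.array([fkp(q,v)[0] for q in Q])-P).ravel(),.002*(v-x0)],x0)
    return r.x,np.abs(r.fun[:-7]).max()
def ikstep(q,p,R,v,n=30):
    q=np.array(q,float)
    for _ in range(n):
        pc,Rc=fkp(q,v);e=np.r_[p-pc,.3*(R*Rc.inv()).as_rotvec()]
        if np.linalg.norm(e)<1e-5:break
        J=np.zeros((6,7))
        for i in range(7):
            d=q.copy();d[i]+=1e-5;pd,Rd=fkp(d,v);J[:,i]=np.r_[pd-pc,.3*(Rd*Rc.inv()).as_rotvec()]/1e-5
        q=np.clip(q+J.T@np.linalg.solve(J@J.T+1e-5*np.eye(6),e),lo,hi)
    return q,np.linalg.norm(e)
def track(q,p0,R0,p1,R1,v,n=20):
    rv=(R0.inv()*R1).as_rotvec()
    for i in range(1,n+1):
        q,e=ikstep(q,p0+(p1-p0)*i/n,R0*Ro.from_rotvec(rv*i/n),v)
    return q,e
E
python3 - <<'E'
from fk import *
v,e=fit();print(v,e)
s=ctrl.get_state();q0=np.array(s["joint_positions"])
th=np.radians(25)
for side in(1,-1):
  for sg in(1,-1):
    p0=np.array(s["position"]);R0=Ro.from_rotvec(s["tool_rot"])
    Rd=Rm(-ez,side*sg*-ey)   # roll
    p1=rf(.007,.12*side,.30);q,e1=track(q0,p0,R0,p1,Rd,v)
    x=-side*ey*np.cos(th)-ez*np.sin(th);Rt=Rm(x,sg*ez);p2=rf(.007,.2*side,.2)
    q2,e2=track(q,p1,Rd,p2,Rt,v)
    p3=rf(.007,.11*side,.09);q3,e3=track(q2,p2,Rt,p3,Rt,v)
    p4=rf(.007,.14*side,.28);q4,e4=track(q3,p3,Rt,p4,Rt,v)
    Rf=Rm(x,-sg*ez);Rmid=Rm(x,np.cross(x,sg*ez));Rmid2=Rm(x,-np.cross(x,sg*ez))
    for M in(Rmid,Rmid2):
        q5,e5=track(q4,p4,Rt,p4,M,v);q6,e6=track(q5,p4,M,p4,Rf,v);print(" flip",q6,np.round([e5,e6],4))
    print(side,sg,q,q2,q3,q4,np.round([e1,e2,e3,e4],4))
E
```

```text
[-1.8136  0.3439  0.5098  0.0194 -0.0092 -1.8092 -0.0179] 0.029265166642651275
 flip [-2.86  2.09 -1.38  0.06 -1.56  0.09  2.69] [1.8913 1.9001]
 flip [ 2.86 -0.3  -1.38  0.06 -1.56  0.09 -2.69] [3.1828 3.1745]
1 1 [-0.6618  0.0782  0.5593  1.5957 -0.0416  1.4796 -1.5644] [-2.86   -0.3     1.24    2.45    4.7     0.9102  2.69  ] [-2.86   -0.3     1.24    2.45    4.7     0.6344  2.69  ] [ 2.86 -0.3  -1.38  0.06 -1.56  0.09 -2.69] [0.     1.8013 1.7333 3.2336]
 flip [ 2.86 -0.3  -1.38  0.06 -1.56  0.09 -2.69] [3.1828 3.2336]
 flip [ 2.86   -0.3    -1.38    2.45    4.7     0.09    0.7491] [3.2106 2.2586]
1 -1 [-0.5492  0.0735  0.4412  1.5957 -0.0315  1.4794  1.571 ] [ 2.86 -0.3  -1.38  0.06 -1.56  0.09 -2.69] [ 2.86 -0.3  -1.38  0.06 -1.56  0.09 -2.69] [ 2.86 -0.3  -1.38  0.06 -1.56  0.09 -2.69] [0.     3.1013 2.9991 3.1745]
 flip [-2.86   -0.3     1.24    1.7881  0.8389  1.9738 -2.1941] [1.8959 1.9778]
 flip [0.1502 2.09   0.0517 2.006  1.612  0.09   0.5858] [4.2246 3.1113]
-1 1 [-0.2302  0.2292  0.5793  1.4494 -0.125   1.5     2.0231] [-2.86    2.09    1.24    2.45    0.8128  0.09    2.69  ] [ 2.86    1.6991 -1.38    2.45   -1.56    0.09    2.69  ] [ 2.86    1.8357 -1.38    2.45   -1.56    0.09    2.69  ] [0.     3.3848 1.6542 1.8369]
 flip [-2.86 -0.3   1.24  2.45 -1.56  2.05  2.69] [3.3532 2.1023]
 flip [-2.86  2.09  1.24  0.06  4.7   0.09 -2.69] [3.2558 3.2012]
-1 -1 [-0.4036  0.2639  0.7885  1.449  -0.1865  1.5054 -1.0848] [-2.86  2.09 -1.38  0.06 -1.56  0.09  2.69] [-2.86  2.09 -1.38  0.06 -1.56  0.09  2.69] [-2.86    1.0826  1.24    2.45   -1.56    0.09   -2.69  ] [0.     2.5276 2.3779 2.2446]
```

```bash
python3 - <<'E'
import re
t=open("fk.py").read()
t=t.replace('''    p=np.array([0,0,v[0]])+R[2].apply([v[3],0,v[1]])+R[4].apply([v[4],0,v[2]])+R[5].apply([v[6],0,v[5]])''','''    p=np.array([0,0,v[0]])+R[0].apply([v[7],v[8],0])+R[2].apply([v[3],v[9],v[1]])+R[4].apply([v[4],v[10],v[2]])+R[5].apply([v[6],v[11],v[5]])''')
t=t.replace("x0=[.33,.4,.4,0,0,.25,0]","x0=np.array([.33,.45,.45,0,0,.25,0,0,0,0,0,0])").replace(".002*(v-x0)",".01*(v-x0)").replace("r.fun[:-7]","r.fun[:-12]")
open("fk.py","w").write(t)
from fk import *
v,e=fit();print(v,e)
Q,P=load();print(Q);print(np.array([fkp(q,v)[0] for q in Q])-P)
E
```

```text
[ 0.2296  0.466   0.512   0.0018 -0.0005  0.3472  0.0007  0.0005 -0.0154
 -0.0089 -0.0011 -0.0011] 6.606373431425339e-05
[[-1.2349  0.3216 -0.0701  1.4514  0.0226  1.3708 -0.057 ]
 [-1.2349  0.321  -0.0701  1.4506  0.0226  1.3708 -0.0569]
 [-0.3422  0.2397  0.6211  1.6471 -0.1439  1.3006  0.4069]
 [-0.3171  0.3461  0.5919  1.7767 -0.2148  1.0865  0.4546]
 [-0.4405  0.2943  0.5636  1.8258 -0.1787  1.072   0.2967]
 [-0.4713  0.1466  0.5952  1.5883 -0.084   1.4273  0.2354]]
[[ 0.      0.     -0.    ]
 [-0.     -0.     -0.    ]
 [ 0.      0.     -0.    ]
 [-0.0001 -0.     -0.    ]
 [ 0.     -0.      0.0001]
 [ 0.      0.0001  0.    ]]
```

```bash
python3 - <<'E'
from fk import *
for z in np.arange(.2,.7,.05): print(round(z,2),proj("side",[.579,-.1359,z]))
E
```

```text
0.2 [320.6628 174.1457]
0.25 [322.3226 159.1336]
0.3 [324.0817 143.223 ]
0.35 [325.9494 126.3308]
0.4 [327.936  108.3632]
0.45 [330.0532  89.2141]
0.5 [332.3143  68.7631]
0.55 [334.7346  46.8727]
0.6 [337.3314  23.3854]
0.65 [340.1249  -1.8801]
```

```bash
cat > sim.py <<'E'
from fk import *
v,e=fit()
s=ctrl.get_state();q0=np.array(s["joint_positions"])
th=np.radians(25)
def go():
 for side in(1,-1):
  for sg in(1,-1):
    p0=np.array(s["position"]);R0=Ro.from_rotvec(s["tool_rot"])
    Rd=Rm(-ez,side*sg*-ey)
    p1=rf(.007,.12*side,.30);q,e1=track(q0,p0,R0,p1,Rd,v)
    x=-side*ey*np.cos(th)-ez*np.sin(th);Rt=Rm(x,sg*ez);p2=rf(.007,.2*side,.2)
    q2,e2=track(q,p1,Rd,p2,Rt,v)
    p3=rf(.007,.11*side,.09);q3,e3=track(q2,p2,Rt,p3,Rt,v)
    p4=rf(.007,.14*side,.28);q4,e4=track(q3,p3,Rt,p4,Rt,v)
    Rf=Rm(x,-sg*ez);Rmid=Rm(x,np.cross(x,sg*ez));Rmid2=Rm(x,-np.cross(x,sg*ez))
    print("side",side,"sg",sg);
    for a in(q,q2,q3,q4): print("   ",a)
    print(np.round([e1,e2,e3,e4],4))
    for M in(Rmid,Rmid2):
        q5,e5=track(q4,p4,Rt,p4,M,v);q6,e6=track(q5,p4,M,p4,Rf,v);print(" flip",q6,np.round([e5,e6],4))
go()
E
python3 sim.py
```

```text
side 1 sg 1
    [-0.7225  0.1268  0.6132  1.5562 -0.0731  1.4817 -1.5709]
    [-1.1376  0.6463  0.5204  1.5495  0.6301  1.6742 -2.2257]
    [-1.0555  0.7246  0.5235  1.7143  0.6424  1.4267 -2.3257]
    [-1.1275  0.5003  0.5783  1.593   0.7226  1.6938 -2.1245]
[0. 0. 0. 0.]
 flip [-1.5167  0.8205  1.24    1.6045  0.3385  1.4954  1.3254] [0.3046 0.0118]
 flip [-0.8274  0.4508  0.1777  1.5814  0.8502  1.7943  0.9248] [0. 0.]
side 1 sg -1
    [-0.5285  0.1192  0.3951  1.5502 -0.046   1.4814  1.5454]
    [-0.9801  0.6082  0.2978  1.5432  0.7231  1.7356  0.846 ]
    [-0.8981  0.6801  0.3155  1.7085  0.7483  1.4961  0.7401]
    [-0.9523  0.463   0.3413  1.5864  0.8014  1.7541  0.9589]
[0. 0. 0. 0.]
 flip [-1.2833  0.5645  0.8053  1.5983  0.6297  1.6312 -2.0527] [0. 0.]
 flip [ 0.044   0.8401 -1.1474  1.359   1.2776  2.05    2.69  ] [0.     0.3791]
side -1 sg 1
    [-0.1948  0.2306  0.5214  1.4431 -0.1144  1.4982  2.0006]
    [ 0.6802  0.8885  0.0264  1.0307 -0.8096  2.05    2.3157]
    [ 0.6111  0.8735  0.0042  1.2999 -0.7835  1.8278  2.4483]
    [ 0.6521  0.727  -0.0175  1.1387 -0.8417  2.05    2.2212]
[0.     0.0066 0.     0.0011]
 flip [ 0.6538  0.727  -0.0204  1.1386 -0.8404  2.05   -0.9213] [0.0008 0.0008]
 flip [ 1.4941  1.5897 -1.38    1.6695  0.7891  2.05    2.69  ] [0.2316 0.8275]
side -1 sg -1
    [-0.4354  0.2736  0.8354  1.4505 -0.2022  1.5064 -1.07  ]
    [ 0.68    0.8885  0.0269  1.0307 -0.8098  2.05   -0.8257]
    [ 0.611   0.8735  0.0043  1.2999 -0.7836  1.8278 -0.6932]
    [ 0.6521  0.727  -0.0175  1.1387 -0.8417  2.05   -0.9204]
[0.     0.0066 0.     0.0011]
 flip [ 0.2307  1.0295  0.9481  0.7756 -1.2701  2.05   -2.69  ] [0.0008 0.4378]
 flip [ 0.9708  0.8026 -0.5923  1.1216 -0.5577  1.9265  2.0384] [0. 0.]
```

```bash
cat > sim2.py <<'E'
from fk import *
v,e=fit();print(e)
s=ctrl.get_state();q=np.array(s["joint_positions"])
th=np.radians(35)
x=-ey*np.cos(th)-ez*np.sin(th)
RD=Rm(-ez,ex);RA=Rm(-ez,ey);RT=Rm(x,-ez);RF=Rm(x,ez);RMID=Rm(x,np.cross(x,-ez))
p=np.array(s["position"]);R=Ro.from_rotvec(s["tool_rot"])
for nm,p1,R1 in[("roll",rf(.007,.12,.30),RA),("tilt",rf(.007,.2,.18),RT),("low",rf(.007,.16,.0756),RT),("ins",rf(.007,.0908,.0756),RT),("lift",rf(.007,.068,.155),RT),("up",rf(.007,.12,.32),RT),("mid",rf(.007,.12,.32),RMID),("flip",rf(.007,.12,.32),RF),("dn",rf(.0,.068,.155),RF),("dn2",rf(0,.0908,.0756),RF),("out",rf(0,.19,.0756),RF),("outup",rf(0,.2,.2),RF),("untilt",rf(0,.16,.3),Rm(-ez,-ey)),("unroll",rf(0,.16,.25),RD)]:
    q,er=track(q,p,R,p1,R1,v);print(nm,q,round(er,4));p,R=p1,R1
E
python3 sim2.py
```

```text
6.606373431425339e-05
roll [-0.5285  0.1192  0.3951  1.5502 -0.046   1.4814  1.5454] 0.0
tilt [-0.9444  0.5383  0.289   1.574   0.633   1.6313  0.8675] 0.0
low [-0.9013  0.6344  0.2894  1.6761  0.6332  1.4475  0.7781] 0.0
ins [-0.8463  0.5861  0.3265  1.7654  0.6852  1.3601  0.8052] 0.0
lift [-0.8399  0.4583  0.3543  1.7624  0.7196  1.4382  0.9039] 0.0
up [-0.9039  0.3357  0.3496  1.5596  0.7349  1.7261  1.0713] 0.0
mid [-1.0389  0.354   0.5233  1.5646  0.6902  1.6942 -0.4656] 0.0
flip [-1.1926  0.3917  0.7308  1.5697  0.6275  1.6528 -1.9874] 0.0
dn [-1.1201  0.5177  0.7042  1.7884  0.5831  1.3517 -2.1404] 0.0
dn2 [-1.1035  0.6511  0.6503  1.7908  0.5206  1.268  -2.2209] 0.0
out [-1.1648  0.716   0.5937  1.6568  0.4441  1.4026 -2.2556] 0.0
outup [-1.2063  0.5673  0.6397  1.5868  0.5026  1.5815 -2.1534] 0.0
untilt [-0.8808  0.1194  0.705   1.5699 -0.0776  1.4808 -1.6367] 0.0
unroll [-0.7782  0.1312  0.5913  1.6494 -0.0743  1.3836 -0.0707] 0.0
```

```bash
cat >> h.py <<'E'
def Rt(deg,sg,mid=0):
    th=np.radians(deg);x=-ey*np.cos(th)-ez*np.sin(th);return Rm(x,sg*ez)
E
python3 - <<'E'
from h import *
s,R=st();p=np.array(s["position"])
p,R=plan(p,R,rf(.007,.12,.30),Rm(-ez,ey),11)
p,R=plan(p,R,rf(.007,.2,.17),Rt(35,-1),8)
E
```

```text
t 8.0 p [ 0.5723 -0.0595  0.2735] q [-0.4713  0.1466  0.5952  1.5883 -0.084   1.4273  0.2354] F [-0.2365 -0.3256  0.0863] g 1.002
toolaxes x,y,z rows
 [[ 0.0049  0.0006 -1.    ]
 [ 0.9945  0.1047  0.0049]
 [ 0.1047 -0.9945 -0.    ]]
step/row mm,deg 12.137719294869141 8.190202947959113
-0.24, 0.05, -1.19, -0.143, 0, 0, -0.24, 0.22, -1.17, -0.143, 0.001, -0.001, -0.24, 0.39, -1.12, -0.143, 0, 0, -0.24, 0.54, -1.06, -0.143, 0, 0, -0.24, 0.69, -0.97, -0.143, 0.001, -0.001, -0.24, 0.82, -0.87, -0.143, 0, 0, -0.24, 0.93, -0.74, -0.143, 0, 0, -0.24, 1.03, -0.59, -0.143, 0.001, -0.001, -0.24, 1.1, -0.45, -0.143, 0, 0, -0.24, 1.16, -0.28, -0.142, 0.001, 0, -0.24, 1.18, -0.12, -0.143, 0, -0.001
step/row mm,deg 19.084355513001494 6.873738830093133
1.63, 1, 0, 0, 0, -0.12, 1.49, 1.19, 0, 0, 0, -0.12, 1.34, 1.36, 0, 0, 0, -0.12, 1.17, 1.5, 0, 0, 0, -0.12, 0.98, 1.64, 0, 0, 0, -0.12, 0.77, 1.75, 0, 0, 0, -0.12, 0.57, 1.82, 0, 0, 0, -0.12, 0.34, 1.88, 0, 0, 0, -0.12
```

{"fn": "step_arm", "kwargs": {"increments": [-0.24,0.05,-1.19,-0.143,0,0,-0.24,0.22,-1.17,-0.143,0.001,-0.001,-0.24,0.39,-1.12,-0.143,0,0,-0.24,0.54,-1.06,-0.143,0,0,-0.24,0.69,-0.97,-0.143,0.001,-0.001,-0.24,0.82,-0.87,-0.143,0,0,-0.24,0.93,-0.74,-0.143,0,0,-0.24,1.03,-0.59,-0.143,0.001,-0.001,-0.24,1.1,-0.45,-0.143,0,0,-0.24,1.16,-0.28,-0.142,0.001,0,-0.24,1.18,-0.12,-0.143,0,-0.001]}}

```text
time: 9.38
position: [0.5634, 0.0716, 0.2974]
tool_rot: [-0.087, 1.573, 0.087]
ft_force: [-0.4, -0.5, 0.1]
grip_width: 0.997
```

{"fn": "step_arm", "kwargs": {"increments": [1.63,1,0,0,0,-0.12,1.49,1.19,0,0,0,-0.12,1.34,1.36,0,0,0,-0.12,1.17,1.5,0,0,0,-0.12,0.98,1.64,0,0,0,-0.12,0.77,1.75,0,0,0,-0.12,0.57,1.82,0,0,0,-0.12,0.34,1.88,0,0,0,-0.12], "fingers": 70}}

```text
time: 10.38
position: [0.5547, 0.1523, 0.1668]
tool_rot: [-0.822, 1.388, -0.668]
ft_force: [0.3, -0.1, -0.2]
grip_width: 0.701
```

```bash
python3 - <<'E'
from h import *
s,R=st();p=np.array(s["position"]);print(inrf(p))
im=ctrl.get_image("top");cv2.imwrite("pics/f_t.png",im[:,:,::-1])
im=ctrl.get_image("side");cv2.imwrite("pics/f_s.png",cv2.resize(im[60:260,170:382],None,fx=3,fy=3,interpolation=2)[:,:,::-1])
E
python3 - <<'E'
from fk import *
print(fit())
E
```

```text
t 10.38 p [0.5547 0.1523 0.1668] q [-0.9558  0.5824  0.2757  1.5543  0.6143  1.6303  0.8386] F [ 0.3048 -0.114  -0.2254] g 0.701
toolaxes x,y,z rows
 [[ 0.086  -0.8161 -0.5715]
 [-0.0628  0.568  -0.8206]
 [ 0.9943  0.1065 -0.0024]]
[0.0062 0.2018 0.1668]
(array([ 0.2496,  0.4676,  0.513 ,  0.0001,  0.0001,  0.3686,  0.    ,
        0.    , -0.0156, -0.0106, -0.0002, -0.0002]), np.float64(2.2894318761568222e-05))
```

View pics/f_s.png

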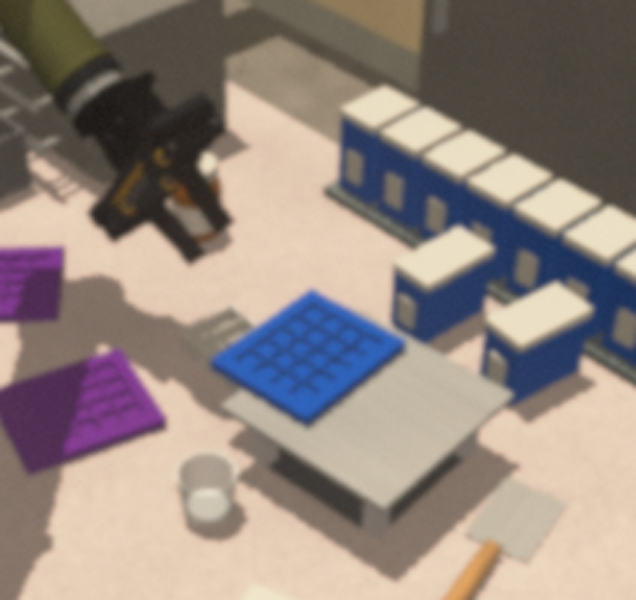

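View pics/f_t.png

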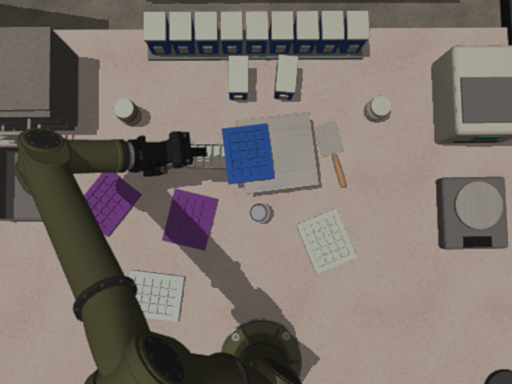

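```bash
python3 - <<'E'
from h import *
s,R=st();p=np.array(s["position"])
ctrl.get_image("top")
for n,z in(("tray",.092),("riser",.08),("pillbox",.025)):
  for r in ctrl.silhouettes("top",n):
    m=r["pixels"].astype(np.uint8)
    k=max(cv2.findContours(m,0,2)[0],key=cv2.contourArea)
    P=np.array([inrf(ray("top",(u,v),z))[:2] for u,v in k.reshape(-1,2)])*1000
    print(n,round(r["score"],2),cv2.minAreaRect(P.astype(np.float32)),P.min(0),P.max(0))
p,R=plan(p,R,rf(.007,.165,.0756),Rt(35,-1),5)
p,R=plan(p,R,rf(.007,.0908,.0756),Rt(35,-1),6)
E
```

```text
t 10.47 p [0.5517 0.1548 0.1609] q [-0.9581  0.589   0.2713  1.5576  0.6108  1.628   0.8403] F [-0.8311  0.4843 -0.8841] g 0.699
toolaxes x,y,z rows
 [[ 0.0849 -0.8168 -0.5706]
 [-0.0749  0.5658 -0.8211]
 [ 0.9936  0.1125 -0.0132]]
tray 0.83 ((-332.7974548339844, 365.90533447265625), (141.81756591796875, 121.05057525634766), 74.9649658203125) [-405.6082  286.1651] [-258.4142  422.1776]
tray 0.81 ((-247.9345703125, -97.924560546875), (147.33120727539062, 120.64521789550781), 14.463008880615234) [-331.0276 -169.8165] [-165.4519  -24.0564]
tray 0.69 ((-148.3875274658203, 252.11358642578125), (117.47877502441406, 140.43801879882812), 69.58081817626953) [-233.1632  176.8972] [-65.088  329.2936]
tray 0.68 ((-75.66097259521484, 460.84259033203125), (122.02301025390625, 140.28082275390625), 46.186119079589844) [-160.5112  373.4301] [ -0.0148 516.7337]
riser 0.76 ((0.706787109375, -1.7565841674804688), (202.02157592773438, 202.39248657226562), 0.014154328033328056) [-100.3062 -102.9548] [101.7394  99.4196]
pillbox 0.69 ((23.494775772094727, 187.80088806152344), (95.20857238769531, 70.67747497558594), 83.13570404052734) [-16.9451 142.1363] [ 61.1254 238.6406]
step/row mm,deg 18.82763433157521 0.1721131399928188
1.62, 0.95, 0.09, 0.003, 0, 0.001, 1.63, 0.95, 0.08, 0.003, -0.001, 0, 1.62, 0.94, 0.08, 0.003, 0, 0.001, 1.63, 0.95, 0.08, 0.002, -0.001, 0.001, 1.63, 0.94, 0.07, 0.003, 0, 0.001
step/row mm,deg 12.360857567869369 0.006246181453968943
1.01, -0.71, 0, 0, 0, 0, 1.01, -0.71, 0, 0, 0, 0, 1.02, -0.71, 0, 0, 0, 0, 1.01, -0.71, 0, 0, 0, 0, 1.01, -0.71, 0, 0, 0, 0, 1.01, -0.71, 0, 0, 0, 0
```

{"fn": "step_arm", "kwargs": {"increments": [1.62,0.95,0.09,0.003,0,0,1.63,0.95,0.08,0.003,0,0,1.62,0.94,0.08,0.003,0,0,1.63,0.95,0.08,0.002,0,0.001,1.2,0.5,0.07,0.003,0,0.001,0,0,0,0,0,0,0,0,0,0,0,0]}}

```text
time: 11.55
position: [0.5622, 0.1142, 0.087]
tool_rot: [-0.809, 1.385, -0.672]
ft_force: [-0.8, 0.1, -0.4]
grip_width: 0.701
```

```bash
python3 - <<'E'
from h import *
s,R=st();p=np.array(s["position"]);print(inrf(p))
im=ctrl.get_image("side");cv2.imwrite("pics/g_s.png",cv2.resize(im[100:240,180:340],None,fx=4,fy=4,interpolation=2)[:,:,::-1])
im=ctrl.get_image("wrist");cv2.imwrite("pics/g_w.png",im[:,:,::-1])
s,R=st();p=np.array(s["position"]);print(inrf(p))
p,R=plan(p,R,rf(.007,.0908,.0756),Rt(35,-1),6)
E
```

```text
t 11.55 p [0.5622 0.1142 0.087 ] q [-0.9149  0.6501  0.2812  1.6371  0.6167  1.4789  0.7693] F [-0.8197  0.0657 -0.4113] g 0.701
toolaxes x,y,z rows
 [[ 0.0854 -0.8135 -0.5753]
 [-0.0514  0.573  -0.8179]
 [ 0.995   0.0994  0.0071]]
[0.0096 0.1631 0.087 ]
t 11.65 p [0.5623 0.1144 0.0872] q [-0.9151  0.6497  0.2812  1.6369  0.6167  1.4788  0.7693] F [-0.0185 -0.1945 -0.2982] g 0.702
toolaxes x,y,z rows
 [[ 0.0858 -0.8131 -0.5757]
 [-0.0512  0.5735 -0.8176]
 [ 0.995   0.0996  0.0076]]
[0.0097 0.1633 0.0872]
step/row mm,deg 12.247770688363508 0.0995837925506805
1.1, -0.54, -0.04, -0.002, 0, 0, 1.1, -0.54, -0.04, -0.001, 0, -0.001, 1.1, -0.53, -0.04, -0.002, -0.001, 0, 1.1, -0.54, -0.04, -0.002, 0, -0.001, 1.1, -0.54, -0.05, -0.001, 0, 0, 1.1, -0.53, -0.04, -0.002, 0, -0.001
```

View pics/g_s.png

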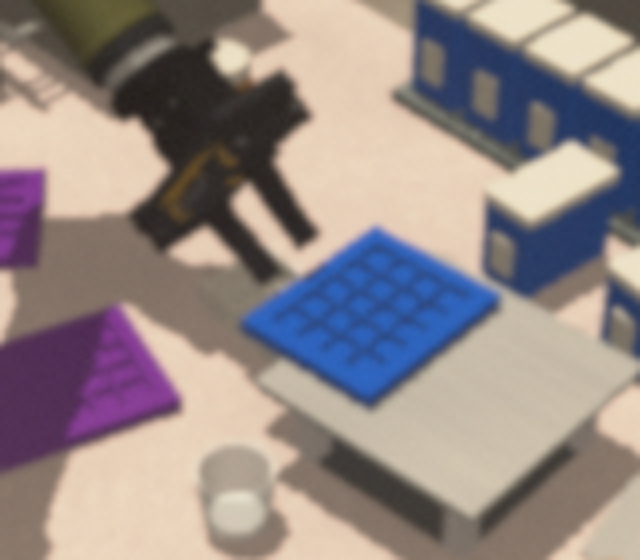

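View pics/g_w.png

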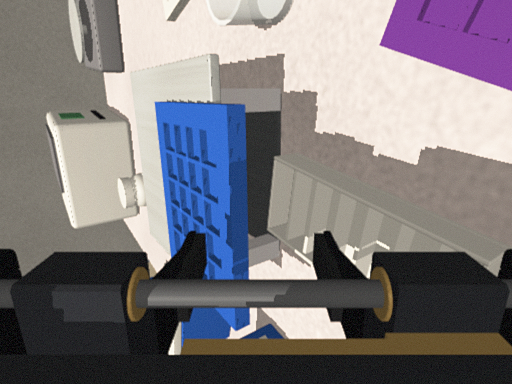

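{"fn": "step_arm", "kwargs": {"increments": [1.1,-0.54,-0.04,-0.002,0,0,1.1,-0.54,-0.04,-0.001,0,-0.001,1.1,-0.53,-0.04,-0.002,0,0,1.1,-0.54,-0.04,-0.002,0,-0.001,1.1,-0.54,-0.05,-0.001,0,0,1.1,-0.53,-0.04,-0.002,0,-0.001,0,0,0,0,0,0]}}

```text
time: 12.52
position: [0.5666, 0.0397, 0.0752]
tool_rot: [-0.819, 1.39, -0.67]
ft_force: [-0.6, -1.0, 0.1]
grip_width: 0.701
```

```bash
python3 - <<'E'
from h import *
s,R=st();p=np.array(s["position"]);print(inrf(p))
im=ctrl.get_image("side");cv2.imwrite("pics/h_s.png",cv2.resize(im[100:240,180:340],None,fx=4,fy=4,interpolation=2)[:,:,::-1])
im=ctrl.get_image("wrist");cv2.imwrite("pics/h_w.png",im[:,:,::-1])
s,R=st();p=np.array(s["position"]);print(inrf(p))
p,R=plan(p,R,rf(.007,.0908,.122),Rt(35,-1),5)
p,R=plan(p,R,rf(.007,.0676,.1525),Rt(35,-1),5)
E
```

```text
t 12.53 p [0.5666 0.0397 0.0752] q [-0.858   0.6113  0.3154  1.7453  0.6693  1.3743  0.7898] F [-0.5622 -1.0362  0.12  ] g 0.701
toolaxes x,y,z rows
 [[ 0.0832 -0.8162 -0.5718]
 [-0.0605  0.5686 -0.8204]
 [ 0.9947  0.1028 -0.002 ]]
[0.006  0.0886 0.0752]
t 12.62 p [0.5669 0.0416 0.0751] q [-0.8591  0.6115  0.314   1.7438  0.6689  1.3743  0.7897] F [0.2509 0.9068 0.9604] g 0.701
toolaxes x,y,z rows
 [[ 0.0852 -0.8152 -0.5729]
 [-0.0614  0.5696 -0.8196]
 [ 0.9945  0.105  -0.0015]]
[0.0066 0.0904 0.0751]
step/row mm,deg 9.387506304035782 0.024598143524080327
-0.54, -0.77, 0.01, 0, 0, 0, -0.55, -0.76, 0, 0, -0.001, 0, -0.54, -0.77, 0.01, 0, 0, 0, -0.55, -0.76, 0.01, 0, -0.001, 0.001, -0.54, -0.76, 0.01, 0.001, 0, 0
step/row mm,deg 7.673486766974506 0.005980691370422326
0.03, -0.77, 0, 0, 0, 0, 0.03, -0.76, 0, 0, 0, 0, 0.03, -0.77, 0, 0, 0, 0, 0.03, -0.77, 0, 0, 0, 0, 0.03, -0.76, 0, 0, 0, 0
```

View pics/h_s.png

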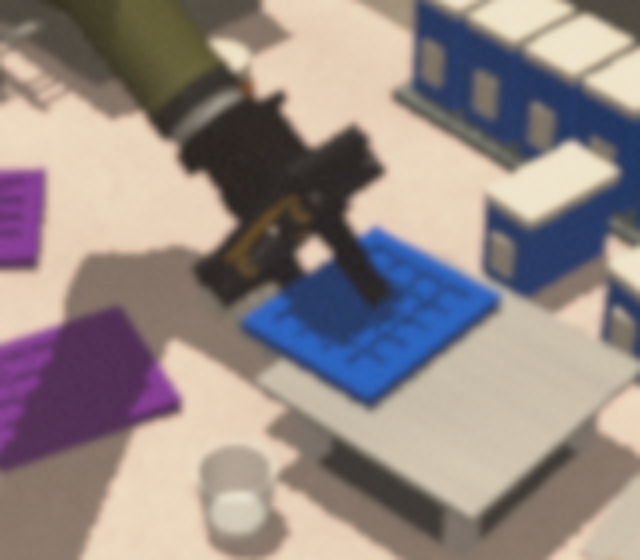

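View pics/h_w.png

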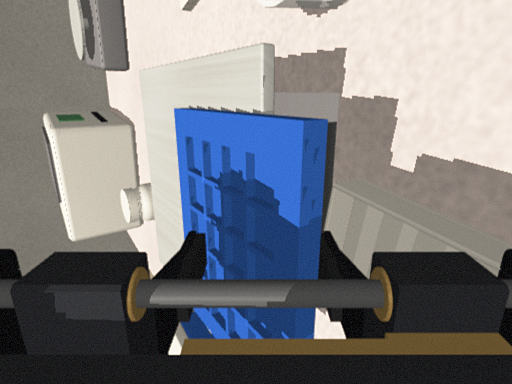

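{"fn": "step_arm", "kwargs": {"increments": [-0.54,-0.77,0.01,0,0,0,-0.4,-0.57,0,0,0,0,-0.4,-0.57,0,0,0,0,-0.4,-0.57,0,0,0,0,-0.4,-0.57,0,0,0,0,-0.4,-0.57,0,0,0,0,-0.18,-0.2,0,0,0,0,0.03,-0.77,0,0,0,0,0.03,-0.76,0,0,0,0,0.03,-0.77,0,0,0,0,0.03,-0.77,0,0,0,0,0.03,-0.5,0,0,0,0]}}

```text
time: 14.12
position: [0.5694, 0.0198, 0.151]
tool_rot: [-0.819, 1.389, -0.669]
ft_force: [-0.1, 2.4, -1.0]
grip_width: 0.702
```

```bash
python3 - <<'E'
from h import *
s,R=st();p=np.array(s["position"]);print(inrf(p))
im=ctrl.get_image("side");cv2.imwrite("pics/i_s.png",cv2.resize(im[100:240,180:340],None,fx=4,fy=4,interpolation=2)[:,:,::-1])
im=ctrl.get_image("wrist");cv2.imwrite("pics/i_w.png",im[:,:,::-1])
im=ctrl.get_image("top");cv2.imwrite("pics/i_t.png",cv2.resize(im[90:210,170:330],None,fx=4,fy=4,interpolation=2)[:,:,::-1])
s,R=st();p=np.array(s["position"]);print(inrf(p))
E
```

```text
t 14.12 p [0.5694 0.0198 0.151 ] q [-0.8531  0.4888  0.3407  1.7452  0.7016  1.4478  0.8808] F [-0.0779  2.4296 -1.0047] g 0.702
toolaxes x,y,z rows
 [[ 0.0849 -0.8154 -0.5727]
 [-0.0607  0.5694 -0.8198]
 [ 0.9945  0.1044 -0.0012]]
[0.0067 0.0685 0.151 ]
t 14.28 p [0.5693 0.02   0.1506] q [-0.8533  0.4894  0.3405  1.7453  0.7013  1.4475  0.8803] F [-0.4594  0.9354 -1.5428] g 0.701
toolaxes x,y,z rows
 [[ 0.0849 -0.8153 -0.5727]
 [-0.0609  0.5695 -0.8197]
 [ 0.9945  0.1045 -0.0013]]
[0.0067 0.0687 0.1506]
```

View pics/i_s.png

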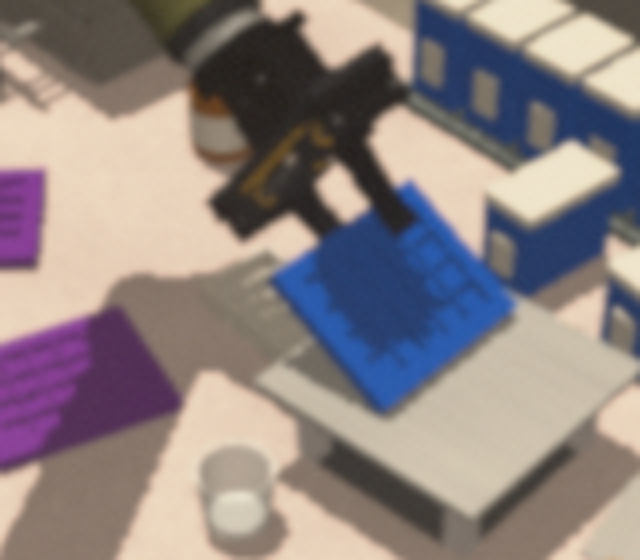

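View pics/i_w.png

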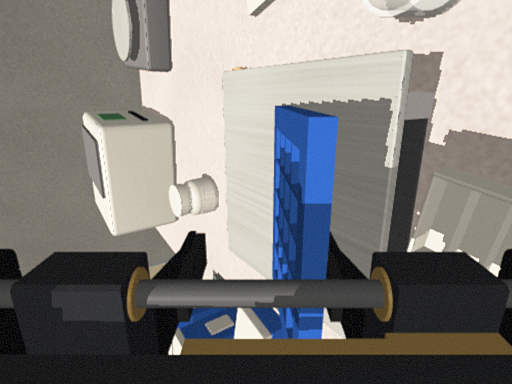

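View pics/i_t.png

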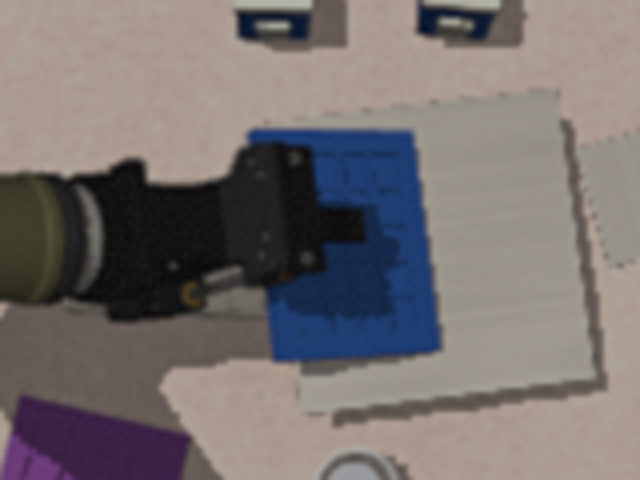

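```bash
python3 - <<'E'
from h import *
for uv in[(413,130),(440,350)]: print(inrf(ray("top",np.array(uv)/4+[169.5,89.5],.09)))
for uv in[(248,131),(274,361)]: print(inrf(ray("top",np.array(uv)/4+[169.5,89.5],.155)))
E
```

```text
[0.0827 0.0015 0.09  ]
[-0.0666  0.0024  0.09  ]
[0.0809 0.1119 0.155 ]
[-0.0665  0.1134  0.155 ]
```

{"fn": "step_arm", "kwargs": {"increments": [0,0.36,0,0,0,0,0,0.36,0,0,0,0,0,0.37,0,0,0,0,0,0,0,0,0,0], "fingers": 45, "force": 20}}

```text
time: 14.78
position: [0.5685, 0.0268, 0.141]
tool_rot: [-0.82, 1.389, -0.668]
ft_force: [0.2, 1.0, -1.5]
grip_width: 0.462
```

{"fn": "step_arm", "kwargs": {"increments": [0,0.36,0,0,0,0,0,0.36,0,0,0,0,0,0.26,0,0,0,0,0,0,0,0,0,0], "fingers": 22}}

```text
time: 15.28
position: [0.568, 0.0322, 0.1333]
tool_rot: [-0.82, 1.389, -0.668]
ft_force: [-0.1, -0.0, -1.7]
grip_width: 0.228
```

```bash
python3 - <<'E'
from h import *
s,R=st();p=np.array(s["position"]);print(inrf(p))
im=ctrl.get_image("wrist");cv2.imwrite("pics/j_w.png",im[:,:,::-1])
E
```

```text
t 15.28 p [0.568  0.0322 0.1333] q [-0.8608  0.5213  0.3305  1.7389  0.6883  1.4392  0.8557] F [-0.1274 -0.0293 -1.7283] g 0.228
toolaxes x,y,z rows
 [[ 0.085  -0.8155 -0.5725]
 [-0.0617  0.5691 -0.8199]
 [ 0.9945  0.105  -0.0019]]
[0.0066 0.081  0.1333]
```

View pics/j_w.png

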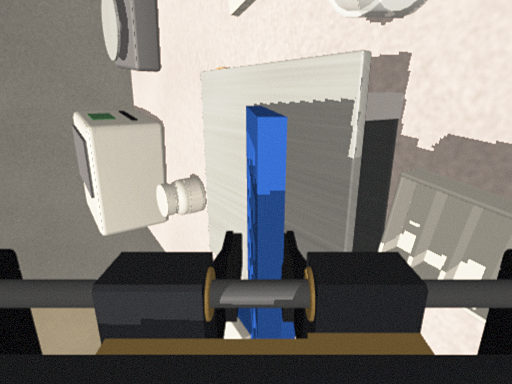

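{"fn": "step_arm", "kwargs": {"increments": [0,0.2,0,0,0,0,0,0.15,0,0,0,0,0,0,0,0,0,0,0,0,0,0,0,0,0,0,0,0,0,0], "fingers": 0, "force": 50}}

```text
time: 15.95
position: [0.5679, 0.0339, 0.1309]
tool_rot: [-0.819, 1.388, -0.669]
ft_force: [0.2, 1.3, 1.6]
grip_width: 0.125
```

```bash
python3 - <<'E'
from h import *
s,R=st();p=np.array(s["position"]);print(inrf(p))
im=ctrl.get_image("top");cv2.imwrite("pics/k_t.png",cv2.resize(im[90:210,170:330],None,fx=4,fy=4,interpolation=2)[:,:,::-1])
p,R=plan(p,R,rf(.007,.12,.32),Rt(35,-1),10)
E
```

```text
t 15.95 p [0.5679 0.0339 0.1309] q [-0.8619  0.5261  0.3292  1.7376  0.6864  1.4382  0.8517] F [0.1632 1.3323 1.6109] g 0.125
toolaxes x,y,z rows
 [[ 0.085  -0.8156 -0.5723]
 [-0.061   0.569  -0.82  ]
 [ 0.9945  0.1046 -0.0014]]
[0.0067 0.0827 0.1309]
step/row mm,deg 19.279528652722302 0.015422112163545975
-1.39, -1.34, 0, 0, 0, 0, -1.39, -1.33, 0, 0, 0, 0, -1.39, -1.34, 0, 0, -0.001, 0, -1.38, -1.34, 0, 0, 0, 0.001, -1.39, -1.34, 0, 0, 0, 0, -1.39, -1.33, 0, 0, 0, 0, -1.39, -1.34, 0, 0, -0.001, 0, -1.39, -1.33, 0.01, 0, 0, 0, -1.39, -1.34, 0, 0, 0, 0, -1.39, -1.34, 0, 0, 0, 0.001
```

View pics/k_t.png

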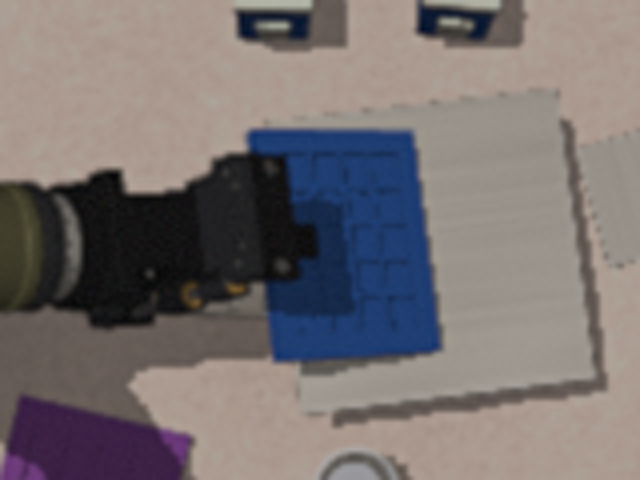

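{"fn": "step_arm", "kwargs": {"increments": [-0.7,-0.67,0,0,0,0,-1,-0.96,0,0,0,0,-1.39,-1.34,0,0,0,0,-1.38,-1.34,0,0,0,0,-1.39,-1.34,0,0,0,0,-1.39,-1.33,0,0,0,0,-1.39,-1.34,0,0,0,0,-1.39,-1.33,0,0,0,0,-1.39,-1.34,0,0,0,0,-1.39,-1.34,0,0,0,0,-1,-0.96,0,0,0,0,0,0,0,0,0,0]}}

```text
time: 17.5
position: [0.5646, 0.0714, 0.3196]
tool_rot: [-0.818, 1.387, -0.668]
ft_force: [0.2, 0.5, -3.4]
grip_width: 0.129
```

```bash
python3 - <<'E'
from h import *
s,R=st();p=np.array(s["position"]);print(inrf(p))
im=ctrl.get_image("wrist");cv2.imwrite("pics/l_w.png",im[:,:,::-1])
im=ctrl.get_image("side");cv2.imwrite("pics/l_s.png",cv2.resize(im[60:260,150:362],None,fx=3,fy=3,interpolation=2)[:,:,::-1])
x=R.as_matrix()[:,0]
Rmid=R*Ro.from_rotvec([np.pi/2,0,0]);
print("y after +90:",Rmid.as_matrix()[:,1], "want cross(x,-ez)",np.cross(x,-ez))
E
```

```text
t 17.5 p [0.5646 0.0714 0.3196] q [-0.9164  0.3607  0.3393  1.5435  0.7192  1.7373  1.0495] F [ 0.2481  0.5234 -3.355 ] g 0.129
toolaxes x,y,z rows
 [[ 0.0861 -0.8147 -0.5734]
 [-0.0601  0.5703 -0.8192]
 [ 0.9945  0.105   0.0001]]
[0.0074 0.1203 0.3196]
y after +90: [0.9945 0.105  0.0001] want cross(x,-ez) [ 0.8147  0.0861 -0.    ]
```

View pics/l_w.png

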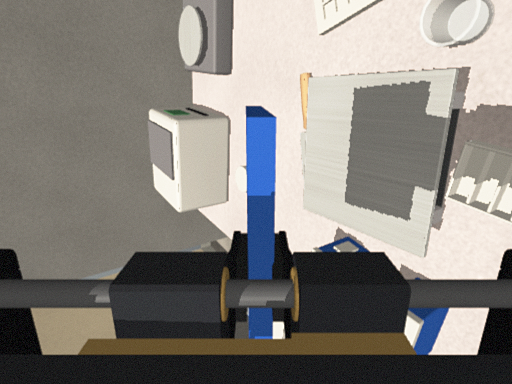

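View pics/l_s.png

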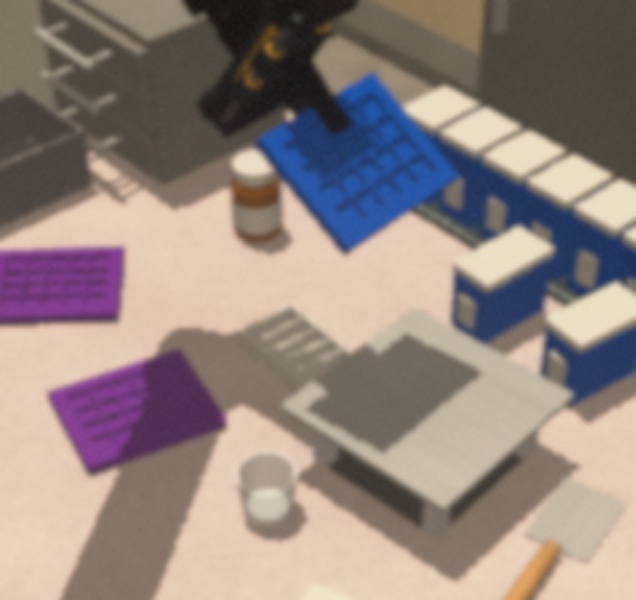

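{"fn": "step_arm", "kwargs": {"increments": [0,0,0,0.06,0,0,0,0,0,0.11,0,0,0,0,0,0.14,0,0,0,0,0,0.14,0,0,0,0,0,0.14,0,0,0,0,0,0.14,0,0,0,0,0,0.14,0,0,0,0,0,0.14,0,0,0,0,0,0.14,0,0,0,0,0,0.14,0,0,0,0,0,0.14,0,0,0,0,0,0.14,0,0]}}

```text
time: 19.1
position: [0.5638, 0.0706, 0.3177]
tool_rot: [0.446, 0.494, -1.419]
ft_force: [-1.2, 0.9, -3.4]
grip_width: 0.124
```

{"fn": "step_arm", "kwargs": {"increments": [0,0,0,0.14,0,0,0,0,0,0.14,0,0,0,0,0,0.14,0,0,0,0,0,0.14,0,0,0,0,0,0.14,0,0,0,0,0,0.14,0,0,0,0,0,0.14,0,0,0,0,0,0.14,0,0,0,0,0,0.14,0,0,0,0,0,0.14,0,0,0,0,0,0.11,0,0,0,0,0,0.06,0,0]}}

```text
time: 20.6
position: [0.5637, 0.0707, 0.3178]
tool_rot: [1.656, -0.757, -1.572]
ft_force: [-0.2, -0.5, -2.3]
grip_width: 0.126
```

```bash
python3 - <<'E'
from h import *
im=ctrl.get_image("wrist");cv2.imwrite("pics/m_w.png",im[:,:,::-1])
im=ctrl.get_image("side");cv2.imwrite("pics/m_s.png",cv2.resize(im[60:260,150:362],None,fx=3,fy=3,interpolation=2)[:,:,::-1])
s,R=st();p=np.array(s["position"]);print(inrf(p))
E
```

```text
t 20.7 p [0.5638 0.0708 0.3179] q [-1.2196  0.4273  0.748   1.5577  0.5953  1.6554 -1.9948] F [-0.0197 -1.1404 -3.1541] g 0.129
toolaxes x,y,z rows
 [[ 0.0839 -0.816  -0.5719]
 [ 0.0637 -0.5684  0.8203]
 [-0.9944 -0.1052  0.0043]]
[0.0066 0.1197 0.3179]
```

View pics/m_w.png

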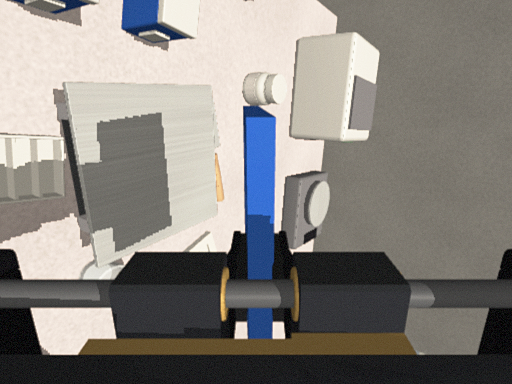

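View pics/m_s.png

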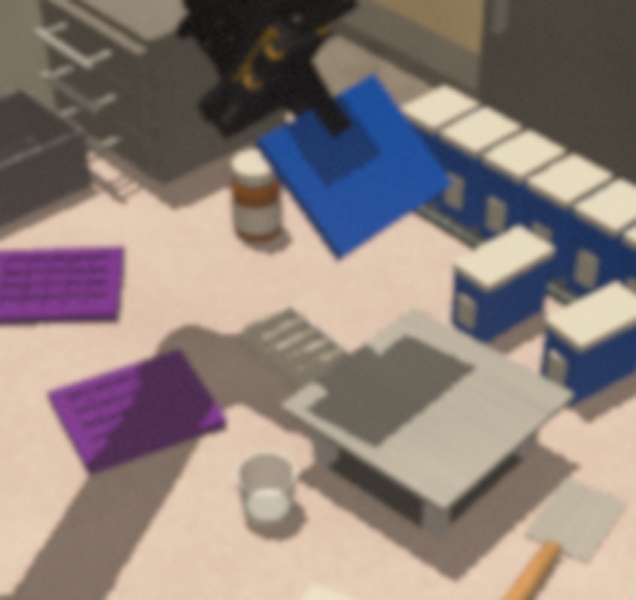

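```bash
python3 - <<'E'
from h import *
im=ctrl.get_image("top");cv2.imwrite("pics/n_t.png",cv2.resize(im[80:210,150:310],None,fx=5,fy=5,interpolation=2)[:,:,::-1])
E
```

```text
(no output)
```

View pics/n_t.png

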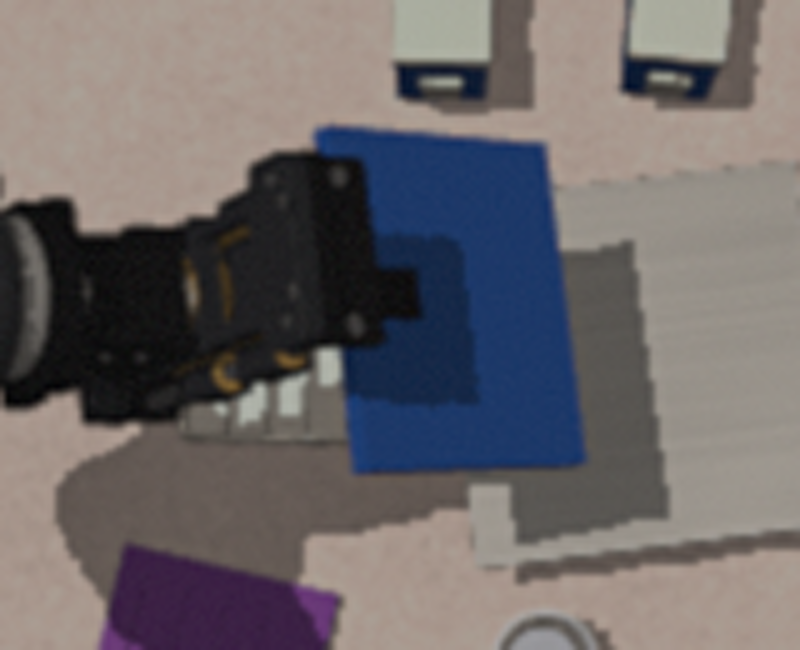

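```bash
python3 - <<'E'
from h import *
for uv,z in[((317,128),.344),((357,473),.344),((585,463),.272),((545,144),.272)]: print(inrf(ray("top",np.array(uv)/5+[149.5,79.5],z)))
E
```

```text
[0.0809 0.1479 0.344 ]
[-0.0676  0.1487  0.344 ]
[-0.0678  0.0477  0.272 ]
[0.0801 0.0474 0.272 ]
```

```bash
python3 - <<'E'
from h import *
s,R=st();p=np.array(s["position"])
p,R=plan(p,R,rf(.001,.077,.152),Rt(35,1),10)
E
```

```text
t 20.75 p [0.5639 0.0708 0.318 ] q [-1.2195  0.4271  0.7478  1.5576  0.5954  1.6554 -1.9937] F [-0.3661  0.8519 -2.6602] g 0.126
toolaxes x,y,z rows
 [[ 0.084  -0.8159 -0.572 ]
 [ 0.0648 -0.5684  0.8202]
 [-0.9944 -0.106   0.0051]]
step/row mm,deg 17.148825424622586 0.031037816873610936
1.3, -1.12, 0.05, 0, 0, 0, 1.3, -1.11, 0.05, 0.001, 0.001, 0, 1.3, -1.12, 0.05, 0, 0, -0.001, 1.3, -1.12, 0.05, 0.001, 0, 0, 1.3, -1.11, 0.05, 0, 0.001, 0, 1.31, -1.12, 0.05, 0, 0, 0, 1.3, -1.11, 0.05, 0.001, 0, 0, 1.3, -1.12, 0.06, 0, 0.001, -0.001, 1.3, -1.11, 0.05, 0.001, 0, 0, 1.3, -1.11, 0.06, 0, 0, 0
```

{"fn": "step_arm", "kwargs": {"increments": [1.3,-1.12,0.05,0,0,0,1.3,-1.11,0.05,0.001,0.001,0,1.3,-1.12,0.05,0,0,-0.001,1.3,-1.12,0.05,0.001,0,0,1.3,-1.11,0.05,0,0.001,0,1.31,-1.12,0.05,0,0,0,1.3,-1.11,0.05,0.001,0,0,1.3,-1.12,0.06,0,0.001,-0.001,0.9,-0.8,0.05,0.001,0,0,0.6,-0.5,0.06,0,0,0,0,0,0,0,0,0]}}

```text
time: 22.12
position: [0.5629, 0.0315, 0.1663]
tool_rot: [1.661, -0.756, -1.57]
ft_force: [0.3, -0.1, -2.4]
grip_width: 0.13
```

```bash
python3 - <<'E'
from h import *
im=ctrl.get_image("side");cv2.imwrite("pics/o_s.png",cv2.resize(im[100:240,180:340],None,fx=5,fy=4,interpolation=2)[:,:,::-1])
s,R=st();p=np.array(s["position"]);print(inrf(p))
p,R=plan(p,R,rf(.001,.076,.134),Rt(35,1),6)
E
```

```text
t 22.18 p [0.5632 0.0317 0.1667] q [-1.1614  0.5447  0.7148  1.7483  0.545   1.3884 -2.1399] F [-0.1507 -0.4357 -2.3577] g 0.128
toolaxes x,y,z rows
 [[ 0.088  -0.8141 -0.574 ]
 [ 0.059  -0.5709  0.8189]
 [-0.9944 -0.1059 -0.0022]]
[0.0018 0.0809 0.1667]
step/row mm,deg 5.5150404073712345 0.022145309843586647
0.38, -0.4, 0.02, 0, 0, 0, 0.38, -0.4, 0.01, -0.001, 0, 0, 0.38, -0.4, 0.01, 0, 0, 0, 0.38, -0.4, 0.02, 0, -0.001, 0, 0.38, -0.4, 0.01, -0.001, 0, 0, 0.38, -0.39, 0.02, 0, 0, 0
```

View pics/o_s.png

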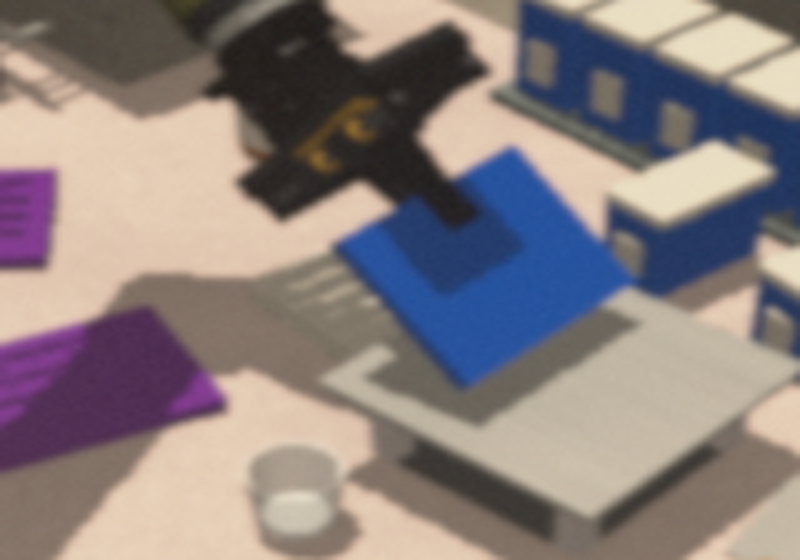

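Still 30 mm above contact; lower slowly.

{"fn": "step_arm", "kwargs": {"increments": [0.38,-0.4,0.02,0,0,0,0.38,-0.4,0.01,0,0,0,0.38,-0.4,0.01,0,0,0,0.38,-0.4,0.02,0,0,0,0.24,-0.26,0.01,0,0,0,0.12,-0.13,0,0,0,0,0,0,0,0,0,0]}}

```text
time: 23.05
position: [0.5633, 0.028, 0.1405]
tool_rot: [1.662, -0.756, -1.568]
ft_force: [-1.4, 3.0, 4.7]
grip_width: 0.128
```

```bash
python3 - <<'E'
from h import *
im=ctrl.get_image("top");cv2.imwrite("pics/p_t.png",cv2.resize(im[90:210,170:330],None,fx=4,fy=4,interpolation=2)[:,:,::-1])
im=ctrl.get_image("wrist");cv2.imwrite("pics/p_w.png",im[:,:,::-1])
s,R=st();p=np.array(s["position"]);print(inrf(p))
E
```

```text
t 23.15 p [0.5633 0.028  0.1405] q [-1.149   0.5784  0.7041  1.7664  0.5338  1.3454 -2.163 ] F [-0.4965  4.1426  5.6633] g 0.125
toolaxes x,y,z rows
 [[ 0.0887 -0.8144 -0.5735]
 [ 0.0585 -0.5705  0.8192]
 [-0.9943 -0.1063 -0.0029]]
[0.0015 0.0772 0.1405]
```

View pics/p_w.png

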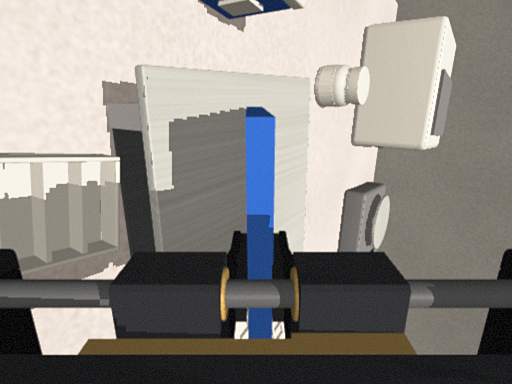

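View pics/p_t.png

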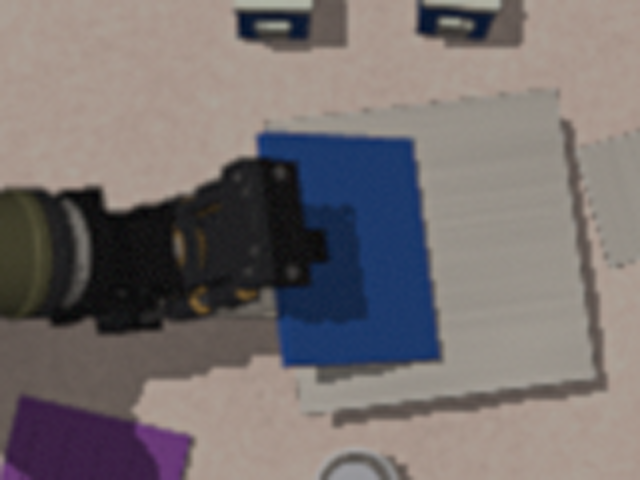

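{"fn": "step_arm", "kwargs": {"increments": [0,0.15,0,0,0,0,0,0.3,0,0,0,0,0,0.36,0,0,0,0,0,0.3,0,0,0,0,0,0,0,0,0,0], "fingers": 40, "force": 20}}

```text
time: 23.78
position: [0.5635, 0.021, 0.1487]
tool_rot: [1.663, -0.756, -1.57]
ft_force: [0.3, 0.9, -0.8]
grip_width: 0.394
```

```bash
python3 - <<'E'
from h import *
im=ctrl.get_image("wrist");cv2.imwrite("pics/q_w.png",im[:,:,::-1])
s,R=st();p=np.array(s["position"]);print(inrf(p))
E
```

```text
t 23.82 p [0.5635 0.0211 0.1486] q [-1.1479  0.5616  0.7125  1.7712  0.543   1.3487 -2.1523] F [ 0.1314 -0.6715 -0.6807] g 0.398
toolaxes x,y,z rows
 [[ 0.0876 -0.8139 -0.5744]
 [ 0.0588 -0.5713  0.8186]
 [-0.9944 -0.1055 -0.0021]]
[0.001  0.0704 0.1486]
```

View pics/q_w.png

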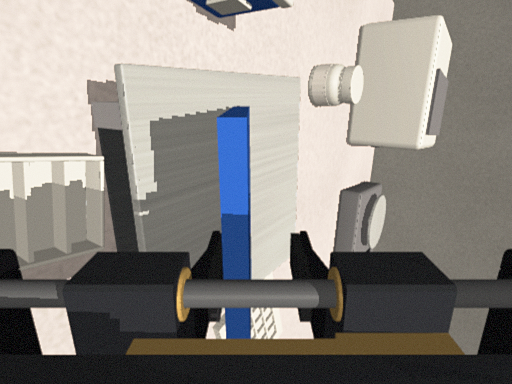

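{"fn": "step_arm", "kwargs": {"increments": [0,0.3,0,0,0,0,0,0.36,0,0,0,0,0,0.36,0,0,0,0,0,0.3,0,0,0,0,0,0,0,0,0,0], "fingers": 72}}

```text
time: 24.45
position: [0.5642, 0.0135, 0.1595]
tool_rot: [1.662, -0.756, -1.57]
ft_force: [0.1, 0.2, -1.9]
grip_width: 0.715
```

```bash
python3 - <<'E'
from h import *
im=ctrl.get_image("top");cv2.imwrite("pics/r_t.png",cv2.resize(im[90:210,170:330],None,fx=4,fy=4,interpolation=2)[:,:,::-1])
im=ctrl.get_image("wrist");cv2.imwrite("pics/r_w.png",im[:,:,::-1])
s,R=st();p=np.array(s["position"]);print(inrf(p), "lower tip", inrf(p-R.apply([0,.0435*s["grip_width"],0])))
E
```

```text
t 24.55 p [0.5642 0.0138 0.1592] q [-1.1474  0.5414  0.7222  1.7745  0.5556  1.3549 -2.1394] F [ 0.1851  0.3584 -0.7426] g 0.719
toolaxes x,y,z rows
 [[ 0.0876 -0.8139 -0.5743]
 [ 0.0592 -0.5713  0.8186]
 [-0.9944 -0.1057 -0.0019]]
[0.0009 0.063  0.1592] lower tip [0.0009 0.081  0.1336]
```

View pics/r_w.png

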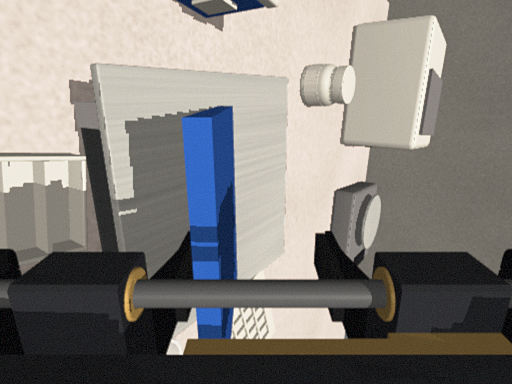

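View pics/r_t.png

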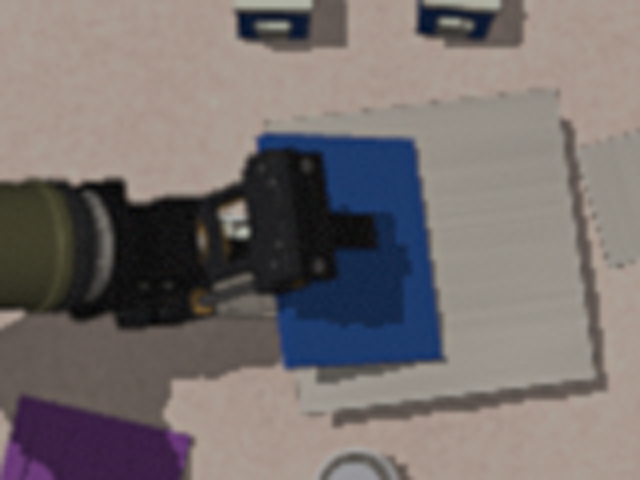

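```bash
python3 - <<'E'
from h import *
s,R=st();p=np.array(s["position"])
p,R=plan(p,R,rf(.001,.089,.1206),Rt(35,1),8)
p,R=plan(p,R,rf(.001,.090,.092),Rt(35,1),7)
p,R=plan(p,R,rf(.001,.090,.0765),Rt(35,1),4)
E
```

```text
t 24.55 p [0.5642 0.0138 0.1592] q [-1.1474  0.5414  0.7222  1.7745  0.5556  1.3549 -2.1394] F [ 0.1851  0.3584 -0.7426] g 0.719
toolaxes x,y,z rows
 [[ 0.0876 -0.8139 -0.5743]
 [ 0.0592 -0.5713  0.8186]
 [-0.9944 -0.1057 -0.0019]]
step/row mm,deg 5.820205793916566 0.015562516872403795
0.01, -0.58, 0, 0, 0, 0, 0.01, -0.58, 0, 0, 0, 0, 0.01, -0.59, 0, -0.001, 0, 0, 0.02, -0.58, 0, 0, 0, 0, 0.01, -0.58, 0, 0, 0, 0.001, 0.01, -0.58, 0, 0, 0, 0, 0.01, -0.58, 0, -0.001, -0.001, 0, 0.01, -0.59, -0.01, 0, 0, 0
step/row mm,deg 4.082682127821881 0.0031598177618681
0.22, -0.34, 0, 0, 0, 0, 0.23, -0.34, 0, 0, 0, 0, 0.22, -0.35, 0, 0, 0, 0, 0.22, -0.34, 0, 0, 0, 0, 0.22, -0.34, 0, 0, 0, 0, 0.23, -0.34, 0, 0, 0, 0, 0.22, -0.35, 0, 0, 0, 0
step/row mm,deg 3.8636782885026673 0.005529681083269175
0.22, -0.32, 0, 0, 0, 0, 0.22, -0.31, 0, 0, 0, 0, 0.23, -0.32, 0, 0, 0, 0, 0.22, -0.32, 0, 0, 0, 0
```

{"fn": "step_arm", "kwargs": {"increments": [0.01,-0.58,0,0,0,0,0.01,-0.58,0,0,0,0,0.01,-0.59,0,0,0,0,0.02,-0.58,0,0,0,0,0.01,-0.58,0,0,0,0,0.01,-0.58,0,0,0,0,0.01,-0.58,0,0,0,0,0.01,-0.59,0,0,0,0,0,0,0,0,0,0]}}

```text
time: 25.68
position: [0.5615, 0.0402, 0.1202]
tool_rot: [1.662, -0.755, -1.57]
ft_force: [0.2, 0.9, -1.5]
grip_width: 0.724
```

```bash
python3 - <<'E'
from h import *
im=ctrl.get_image("side");cv2.imwrite("pics/s_s.png",cv2.resize(im[100:240,180:340],None,fx=4,fy=4,interpolation=2)[:,:,::-1])
im=ctrl.get_image("wrist");cv2.imwrite("pics/s_w.png",im[:,:,::-1])
s,R=st();p=np.array(s["position"]);print(inrf(p), "lower tip", inrf(p-R.apply([0,.0435*s["grip_width"],0])))
E
```

```text
t 25.77 p [0.5617 0.0399 0.1207] q [-1.1489  0.6142  0.6869  1.76    0.5118  1.3331 -2.184 ] F [ 0.6898  1.1084 -0.7171] g 0.717
toolaxes x,y,z rows
 [[ 0.0881 -0.8138 -0.5744]
 [ 0.0592 -0.5713  0.8186]
 [-0.9943 -0.1061 -0.0022]]
[0.0012 0.0893 0.1207] lower tip [0.0013 0.1072 0.0952]
```

View pics/s_w.png

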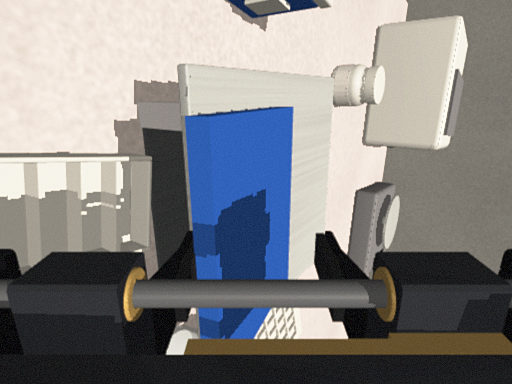

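View pics/s_s.png

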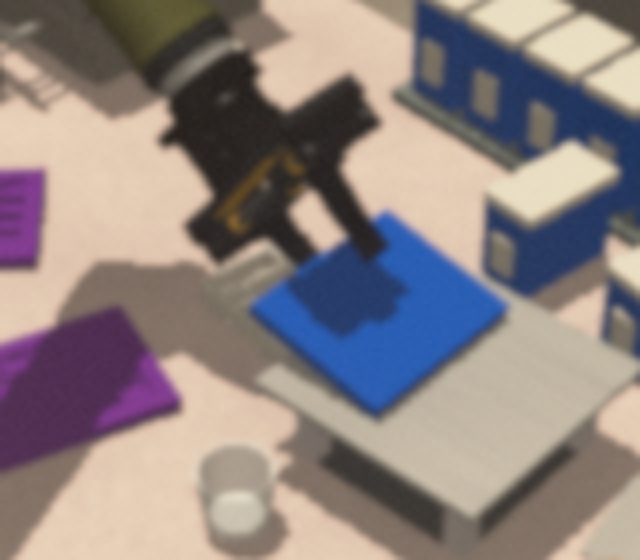

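Coming down smoothly. Continue.

{"fn": "step_arm", "kwargs": {"increments": [0.22,-0.34,0,0,0,0,0.23,-0.34,0,0,0,0,0.22,-0.35,0,0,0,0,0.22,-0.34,0,0,0,0,0.22,-0.34,0,0,0,0,0.23,-0.34,0,0,0,0,0.22,-0.35,0,0,0,0,0,0,0,0,0,0]}}

```text
time: 26.78
position: [0.5615, 0.0401, 0.0922]
tool_rot: [1.661, -0.757, -1.569]
ft_force: [-0.1, -0.6, 0.2]
grip_width: 0.72
```

```bash
python3 - <<'E'
from h import *
im=ctrl.get_image("side");cv2.imwrite("pics/t_s.png",cv2.resize(im[100:240,180:340],None,fx=4,fy=4,interpolation=2)[:,:,::-1])
im=ctrl.get_image("wrist");cv2.imwrite("pics/t_w.png",im[:,:,::-1])
im=ctrl.get_image("top");cv2.imwrite("pics/t_t.png",cv2.resize(im[90:210,170:330],None,fx=4,fy=4,interpolation=2)[:,:,::-1])
s,R=st();p=np.array(s["position"]);print(inrf(p), "lower tip", inrf(p-R.apply([0,.0435*s["grip_width"],0])))
E
```

```text
t 26.93 p [0.5616 0.0403 0.0923] q [-1.1371  0.6579  0.6715  1.7669  0.4953  1.2951 -2.2085] F [ 0.7604  0.3314 -0.4304] g 0.721
toolaxes x,y,z rows
 [[ 0.0875 -0.8143 -0.5739]
 [ 0.0587 -0.5708  0.819 ]
 [-0.9944 -0.1054 -0.0022]]
[0.0012 0.0897 0.0923] lower tip [0.0012 0.1077 0.0666]
```

View pics/t_w.png

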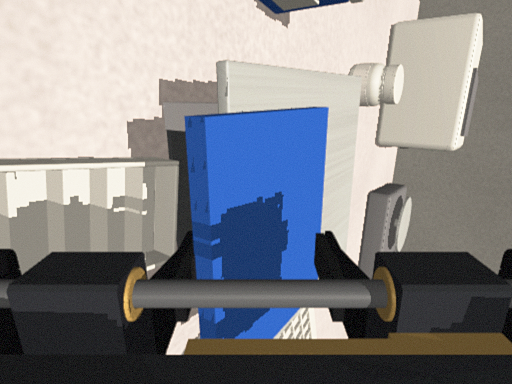

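View pics/t_t.png

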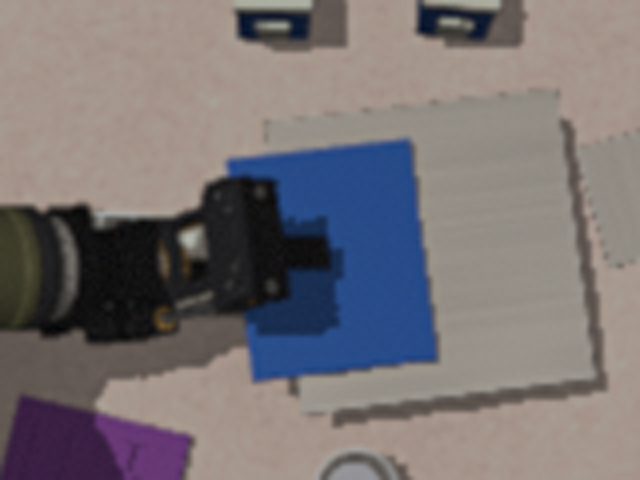

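```bash
python3 - <<'E'
from h import *
s,R=st();p=np.array(s["position"])
p,R=plan(p,R,rf(.001,.090,.0765),Rt(35,1),4)
p,R=plan(p,R,rf(.001,.17,.083),Rt(35,1),6)
E
```

```text
t 26.93 p [0.5616 0.0403 0.0923] q [-1.1371  0.6579  0.6715  1.7669  0.4953  1.2951 -2.2085] F [ 0.7604  0.3314 -0.4304] g 0.721
toolaxes x,y,z rows
 [[ 0.0875 -0.8143 -0.5739]
 [ 0.0587 -0.5708  0.819 ]
 [-0.9944 -0.1054 -0.0022]]
step/row mm,deg 3.9565424291786124 0.03412200546301131
0.22, -0.33, 0, -0.001, 0, 0, 0.22, -0.33, 0.01, 0, 0, 0, 0.22, -0.32, 0, -0.001, 0, 0, 0.22, -0.33, 0.01, 0, -0.001, 0
step/row mm,deg 13.371919977377843 0.006299293418286699
-1.15, -0.68, 0, 0, 0, 0, -1.16, -0.67, 0, 0, 0, 0, -1.15, -0.68, 0, 0, 0, 0, -1.15, -0.68, 0, 0, 0, 0, -1.16, -0.67, 0, 0, 0, 0, -1.15, -0.68, 0, 0, 0, 0
```

{"fn": "step_arm", "kwargs": {"increments": [0.22,-0.32,0,0,0,0,0.22,-0.31,0,0,0,0,0.23,-0.32,0,0,0,0,0.22,-0.32,0,0,0,0,0,0,0,0,0,0]}}

```text
time: 27.55
position: [0.5614, 0.0406, 0.0762]
tool_rot: [1.661, -0.755, -1.57]
ft_force: [-0.6, 0.1, -0.5]
grip_width: 0.717
```

```bash
python3 - <<'E'
from h import *
im=ctrl.get_image("wrist");cv2.imwrite("pics/u_w.png",im[:,:,::-1])
s,R=st();p=np.array(s["position"]);print(inrf(p), "lower tip", inrf(p-R.apply([0,.0435*s["grip_width"],0])))
E
```

```text
t 27.6 p [0.5615 0.0406 0.0764] q [-1.1306  0.6825  0.6624  1.7697  0.4866  1.274  -2.2215] F [ 0.172  -0.6269  0.0364] g 0.722
toolaxes x,y,z rows
 [[ 0.0877 -0.8142 -0.5739]
 [ 0.0592 -0.5708  0.8189]
 [-0.9944 -0.1058 -0.0018]]
[0.0011 0.09   0.0764] lower tip [0.0012 0.108  0.0507]
```

View pics/u_w.png

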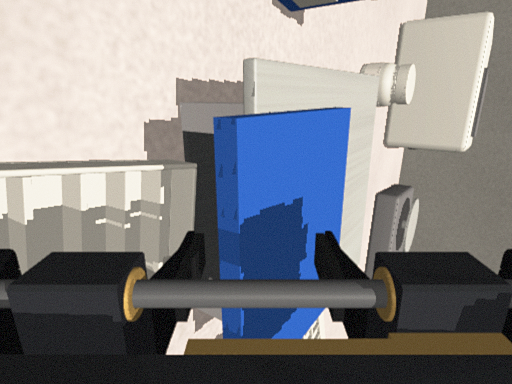

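{"fn": "step_arm", "kwargs": {"increments": [-1.15,-0.68,0,0,0,0,-1.16,-0.67,0,0,0,0,-1.15,-0.68,0,0,0,0,-1.15,-0.68,0,0,0,0,-1.16,-0.67,0,0,0,0,-1.15,-0.68,0,0,0,0,0,0,0,0,0,0]}}

```text
time: 28.48
position: [0.5533, 0.122, 0.0828]
tool_rot: [1.663, -0.753, -1.569]
ft_force: [-0.1, 0.2, -0.9]
grip_width: 0.717
```

```bash
python3 - <<'E'
from h import *
im=ctrl.get_image("side");cv2.imwrite("pics/v_s.png",cv2.resize(im[100:240,180:340],None,fx=4,fy=4,interpolation=2)[:,:,::-1])
s,R=st();p=np.array(s["position"]);print(inrf(p))
p,R=plan(p,R,rf(0,.20,.20),Rt(35,1),6)
p,R=plan(p,R,rf(0,.18,.27),Rm(-ez,-ey),8)
p,R=plan(p,R,rf(0,.18,.24),Rm(-ez,ex),11)
E
```

```text
t 28.52 p [0.5532 0.1207 0.083 ] q [-1.1813  0.7249  0.6208  1.6585  0.4295  1.3919 -2.2438] F [0.4863 0.639  0.0272] g 0.724
toolaxes x,y,z rows
 [[ 0.0884 -0.814  -0.5741]
 [ 0.0595 -0.571   0.8188]
 [-0.9943 -0.1066 -0.002 ]]
[0.0013 0.1705 0.083 ]
step/row mm,deg 20.110128184148543 0.02038164812272532
-1.52, 1.31, 0.02, 0, 0, 0, -1.52, 1.32, 0.02, 0, 0, 0, -1.53, 1.31, 0.01, -0.001, -0.001, 0, -1.52, 1.32, 0.02, 0, 0, 0, -1.52, 1.31, 0.02, 0, 0, 0.001, -1.52, 1.32, 0.02, 0, 0, 0
step/row mm,deg 9.097766918237333 6.8777302981922945
-0.3, 0.86, 0, 0, 0, -0.12, -0.39, 0.82, 0, 0, 0, -0.12, -0.5, 0.76, 0, 0, 0, -0.12, -0.58, 0.7, 0, 0, 0, -0.12, -0.66, 0.63, 0, 0, 0, -0.12, -0.73, 0.54, 0, 0, 0, -0.12, -0.79, 0.45, 0, 0, -0.001, -0.12, -0.84, 0.36, 0, 0, 0, -0.12
step/row mm,deg 2.7289865785764733 8.18250943708298
0.27, 0, 0, -0.143, 0, 0, 0.28, 0, 0, -0.143, 0, 0, 0.27, 0, 0, -0.142, 0, 0, 0.27, 0, 0, -0.143, 0, 0, 0.27, 0, 0, -0.143, 0, 0, 0.28, 0, 0, -0.143, 0, 0, 0.27, 0, 0, -0.143, 0, 0, 0.27, 0, 0, -0.142, 0, 0, 0.28, 0, 0, -0.143, 0, 0, 0.27, 0, 0, -0.143, 0, 0, 0.27, 0, 0, -0.143, 0, 0
```

View pics/v_s.png

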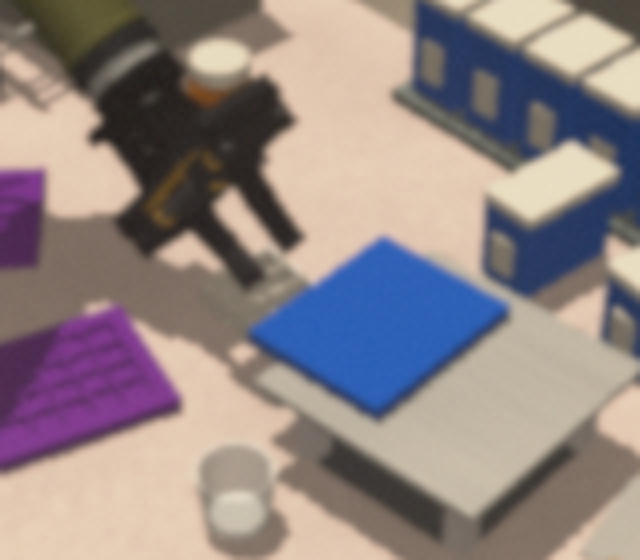

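{"fn": "step_arm", "kwargs": {"increments": [-1.52,1.31,0.02,0,0,0,-1.52,1.32,0.02,0,0,0,-1.53,1.31,0.01,0,0,0,-1.52,1.32,0.02,0,0,0,-1.52,1.31,0.02,0,0,0,-1.52,1.32,0.02,0,0,0], "fingers": 100}}

```text
time: 29.28
position: [0.5486, 0.1497, 0.2015]
tool_rot: [1.662, -0.755, -1.57]
ft_force: [-0.2, -0.3, -0.8]
grip_width: 1.0
```

{"fn": "step_arm", "kwargs": {"increments": [-0.3,0.86,0,0,0,-0.12,-0.39,0.82,0,0,0,-0.12,-0.5,0.76,0,0,0,-0.12,-0.58,0.7,0,0,0,-0.12,-0.66,0.63,0,0,0,-0.12,-0.73,0.54,0,0,0,-0.12,-0.79,0.45,0,0,0,-0.12,-0.84,0.36,0,0,0,-0.12]}}

```text
time: 30.28
position: [0.5506, 0.1289, 0.2716]
tool_rot: [2.172, 0.122, -2.166]
ft_force: [0.9, 0.5, -0.3]
grip_width: 1.0
```

{"fn": "step_arm", "kwargs": {"increments": [0.27,0,0,-0.143,0,0,0.28,0,0,-0.143,0,0,0.27,0,0,-0.142,0,0,0.27,0,0,-0.143,0,0,0.27,0,0,-0.143,0,0,0.28,0,0,-0.143,0,0,0.27,0,0,-0.143,0,0,0.27,0,0,-0.142,0,0,0.28,0,0,-0.143,0,0,0.27,0,0,-0.143,0,0,0.27,0,0,-0.143,0,0,0,0,0,0,0,0]}}

```text
time: 31.78
position: [0.5505, 0.129, 0.2404]
tool_rot: [1.133, 1.256, -1.13]
ft_force: [-0.3, -0.4, 1.0]
grip_width: 0.999
```

```bash
python3 - <<'E'
from h import *
im=ctrl.get_image("top");cv2.imwrite("pics/w_t.png",im[:,:,::-1])
for n,z in(("tray",.092),("riser",.08)):
  for r in ctrl.silhouettes("top",n):
    m=r["pixels"].astype(np.uint8)
    k=max(cv2.findContours(m,0,2)[0],key=cv2.contourArea)
    P=np.array([inrf(ray("top",(u,v),z))[:2] for u,v in k.reshape(-1,2)])*1000
    print(n,round(r["score"],2),cv2.minAreaRect(P.astype(np.float32)),P.min(0),P.max(0))
s,R=st();p=np.array(s["position"]);print(inrf(p))
p,R=plan(p,R,rf(.001,.165,.0865),Rm(-ez,ex),10)
E
```

```text
tray 0.95 ((-333.195068359375, 366.3823547363281), (141.3286895751953, 118.10796356201172), 77.20022583007812) [-402.7468  286.4578] [-263.2081  444.614 ]
tray 0.93 ((-76.38002014160156, 460.1788024902344), (121.4664306640625, 141.72789001464844), 45.0298957824707) [-163.0971  373.4301] [  9.895  548.1163]
tray 0.92 ((2.123687744140625, 67.75337982177734), (128.56300354003906, 155.52655029296875), 89.35485076904297) [-75.7157   2.7173] [ 79.3879 131.757 ]
tray 0.73 ((-142.57254028320312, 294.9130554199219), (52.161651611328125, 126.10970306396484), 83.47877502441406) [-208.1814  274.6825] [-80.2035 326.7102]
tray 0.72 ((-248.91102600097656, -97.7689208984375), (143.4923095703125, 121.12074279785156), 14.966171264648438) [-328.7852 -169.8165] [-168.0815  -25.6528]
riser 0.86 ((2.798065185546875, 0.5768966674804688), (202.92152404785156, 201.89370727539062), 0.07870826125144958) [ -98.7794 -100.4926] [104.2897 101.4167]
riser 0.54 ((4.3350677490234375, 66.00627136230469), (122.64329528808594, 152.0357208251953), 88.73499298095703) [-71.7635   3.6596] [ 79.4679 127.4699]
t 31.93 p [0.5507 0.1292 0.2404] q [-0.7994  0.1382  0.5793  1.6607 -0.0777  1.3633 -0.1045] F [-0.5966  0.5126  0.997 ] g 1.001
toolaxes x,y,z rows
 [[ 0.0021  0.001  -1.    ]
 [ 0.9946  0.104   0.0022]
 [ 0.104  -0.9946 -0.0008]]
[-0.0002  0.1792  0.2404]
step/row mm,deg 15.457755406896197 0.018673196460482728
1.54, 0.01, 0.14, 0, 0, 0, 1.54, 0.01, 0.15, 0, 0, 0, 1.54, 0.01, 0.14, -0.001, 0, -0.001, 1.54, 0.01, 0.14, 0, 0, 0, 1.54, 0.01, 0.15, 0, 0, 0, 1.53, 0.01, 0.14, 0, 0, 0, 1.54, 0.01, 0.14, -0.001, -0.001, -0.001, 1.54, 0.01, 0.15, 0, 0, 0, 1.54, 0.01, 0.14, 0, 0, 0, 1.54, 0.01, 0.14, 0, 0, 0
```

View pics/w_t.png

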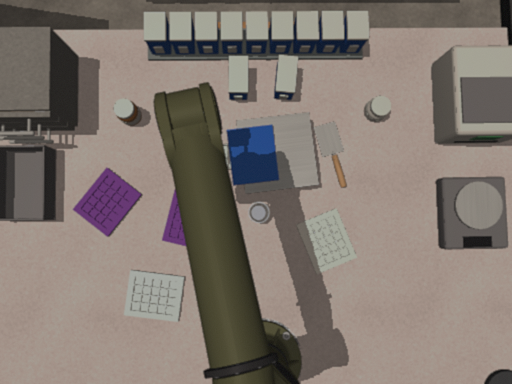

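{"fn": "step_arm", "kwargs": {"increments": [1.54,0.01,0.14,0,0,0,1.54,0.01,0.15,0,0,0,1.54,0.01,0.14,0,0,0,1.54,0.01,0.14,0,0,0,1.54,0.01,0.15,0,0,0,1.53,0.01,0.14,0,0,0,1.54,0.01,0.14,0,0,0,1.54,0.01,0.15,0,0,0,1.54,0.01,0.14,0,0,0,1.64,0.01,0.14,0,0,0,0,0,0,0,0,0]}}

```text
time: 33.3
position: [0.5524, 0.115, 0.0835]
tool_rot: [1.13, 1.258, -1.131]
ft_force: [-0.3, 0.3, 0.4]
grip_width: 0.997
```

```bash
python3 - <<'E'
from h import *
s,R=st();p=np.array(s["position"]);print(inrf(p))
p,R=plan(p,R,rf(.001,.072,.085),Rm(-ez,ex),12)
im=ctrl.get_image("side");cv2.imwrite("pics/x_s.png",cv2.resize(im[100:240,180:340],None,fx=4,fy=4,interpolation=2)[:,:,::-1])
E
```

```text
t 33.3 p [0.5524 0.115  0.0835] q [-0.7463  0.2776  0.5691  1.8477 -0.1695  1.0653 -0.006 ] F [-0.2659  0.2814  0.3627] g 0.997
toolaxes x,y,z rows
 [[-0.0008 -0.0002 -1.    ]
 [ 0.9944  0.1058 -0.0008]
 [ 0.1058 -0.9944  0.0001]]
[-0.0001  0.1649  0.0835]
step/row mm,deg 7.743000317769609 0.004625896819044924
-0.01, 0.01, 0.77, 0, 0, 0, -0.02, 0.01, 0.78, 0, 0, 0, -0.01, 0.01, 0.77, 0, 0, 0, -0.01, 0.01, 0.78, 0, 0, 0, -0.01, 0.01, 0.77, 0, 0, 0, -0.02, 0.01, 0.77, 0, 0, 0, -0.01, 0, 0.78, 0, 0, 0, -0.01, 0.01, 0.77, 0, 0, 0.001, -0.02, 0.01, 0.78, 0, 0, 0, -0.01, 0.01, 0.77, 0, 0, 0, -0.01, 0.01, 0.78, 0, 0, 0, -0.01, 0.01, 0.77, -0.001, 0, 0
```

View pics/x_s.png

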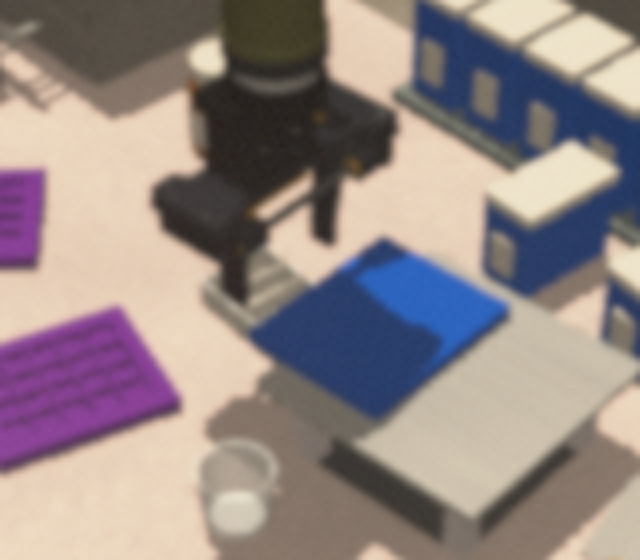

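{"fn": "step_arm", "kwargs": {"increments": [-0.1,0.01,0.77,0,0,0,-0.08,0.01,0.78,0,0,0,0,0.01,0.77,0,0,0,0,0.01,0.78,0,0,0,0,0.01,0.77,0,0,0,0,0.01,0.77,0,0,0,0,0,0.78,0,0,0,0,0.01,0.77,0,0,0,0,0.01,0.78,0,0,0,0,0.01,0.77,0,0,0,0,0.01,0.78,0,0,0,0,0.01,0.6,0,0,0]}}

```text
time: 34.85
position: [0.5643, 0.0242, 0.0868]
tool_rot: [1.132, 1.257, -1.129]
ft_force: [-0.3, 3.1, 2.2]
grip_width: 0.998
```

```bash
python3 - <<'E'
from h import *
s,R=st();p=np.array(s["position"]);print(inrf(p))
im=ctrl.get_image("wrist");cv2.imwrite("pics/y_w.png",im[:,:,::-1])
im=ctrl.get_image("top");cv2.imwrite("pics/y_t.png",cv2.resize(im[90:210,170:330],None,fx=4,fy=4,interpolation=2)[:,:,::-1])
s,R=st();p=np.array(s["position"]);print(inrf(p))
E
```

```text
t 34.85 p [0.5643 0.0242 0.0868] q [-0.6241  0.2789  0.6167  1.847  -0.1835  1.0703  0.1685] F [-0.3454  3.0526  2.2404] g 0.998
toolaxes x,y,z rows
 [[ 0.0019  0.0009 -1.    ]
 [ 0.9944  0.1057  0.0019]
 [ 0.1057 -0.9944 -0.0007]]
[0.0021 0.0734 0.0868]
t 34.95 p [0.5643 0.0231 0.0867] q [-0.6237  0.279   0.6174  1.8473 -0.1824  1.07    0.168 ] F [0.446  0.1626 0.0639] g 1.001
toolaxes x,y,z rows
 [[ 0.0019 -0.0003 -1.    ]
 [ 0.9945  0.1046  0.0018]
 [ 0.1046 -0.9945  0.0005]]
[0.002  0.0723 0.0867]
```

View pics/y_t.png

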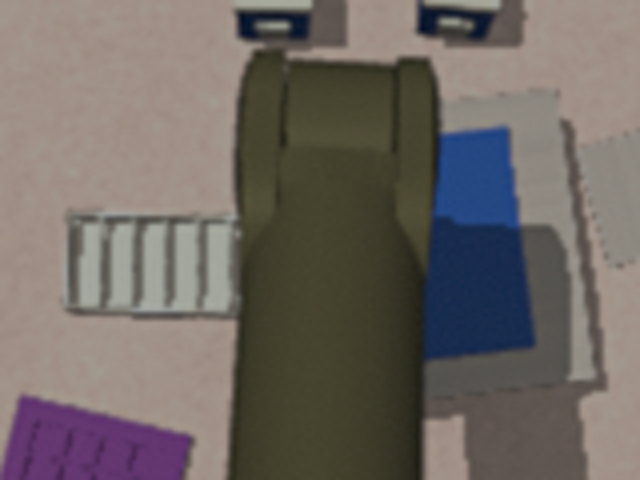

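Pushed in. Back off outward, rise, and move aside for a clear view.

{"fn": "step_arm", "kwargs": {"increments": [0,0,-0.7,0,0,0,-0.5,0,-1,0,0,0,-3,0,-1,0,0,0,-4,0,-3,0,0,0,-4,0,-5,0,0,0,-3,0,-5,0,0,0,0,0,-5,0,0,0,0,0,-4,0,0,0,0,0,0,0,0,0]}}

```text
time: 36.08
position: [0.5357, 0.2747, 0.2307]
tool_rot: [1.126, 1.262, -1.123]
ft_force: [-0.3, 0.1, 0.3]
grip_width: 0.999
```

```bash
python3 - <<'E'
from h import *
im=ctrl.get_image("top");cv2.imwrite("pics/z_t.png",im[:,:,::-1])
for n,z in(("tray",.092),("riser",.08)):
  for r in ctrl.silhouettes("top",n):
    m=r["pixels"].astype(np.uint8)
    k=max(cv2.findContours(m,0,2)[0],key=cv2.contourArea)
    P=np.array([inrf(ray("top",(u,v),z))[:2] for u,v in k.reshape(-1,2)])*1000
    if abs(P.mean(0)).max()<90: print(n,round(r["score"],2),cv2.minAreaRect(P.astype(np.float32)),P.min(0),P.max(0))
im=ctrl.get_image("side");cv2.imwrite("pics/z_s.png",cv2.resize(im[90:290,170:382],None,fx=3,fy=3,interpolation=2)[:,:,::-1])
st()
E
```

```text
tray 0.82 ((2.3096694946289062, 0.464111328125), (124.1592788696289, 150.76087951660156), 89.7796859741211) [-73.1787 -61.695 ] [77.6325 62.743 ]
riser 0.67 ((1.49346923828125, -0.6144027709960938), (204.90850830078125, 200.21852111816406), 0.05241600051522255) [-100.9632 -100.6914] [103.9696  99.5191]
t 36.27 p [0.5383 0.2676 0.2312] q [-0.9264  0.2225  0.4952  1.5855 -0.1066  1.3586 -0.315 ] F [-0.982  -0.17    0.1396] g 1.005
toolaxes x,y,z rows
 [[ 0.0023  0.0002 -1.    ]
 [ 0.9946  0.1041  0.0023]
 [ 0.1041 -0.9946  0.    ]]
```

View pics/z_t.png

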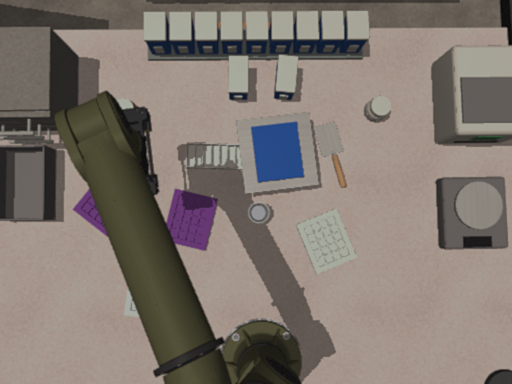

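View pics/z_s.png

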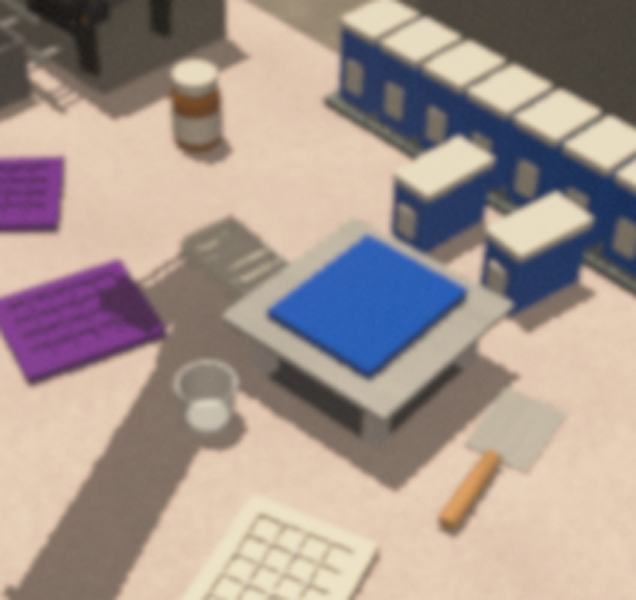

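The tray is centred on the riser, plain face up and squared to it, with about 25 mm of margin in x and 38 mm in y. Nothing else has moved, and the gripper is clear.

```bash
python3 - <<'E'
from bench import ctrl
print(ctrl.close_job())
E
```

```text
the job is handed in; nothing more can be done
None
```

The blue tray is turned over and lies flat on the same riser, pockets down. I handed the job in at about 36 s of the 69 s allowed.

**How it was done:** I pushed the tray out over the riser's left edge and tipped that edge up on the lower finger. I then gripped the edge, lifted the tray and rolled it half a turn. I lowered it far edge first, then eased the rest down on the finger, and pushed it back to the middle.

**Last checks, from the top and side pictures:**
- **Position:** the tray's middle is within about 2 mm of the riser's middle and it is turned less than 0.5° against it. The margins are roughly 25 mm and 38 mm, so no corner sticks out.
- **Face:** its plain face is up.
- **Bystanders:** cassettes, bottle, jar, cup, spatula and pillbox look unmoved by eye. I did not measure them.
- **Robot:** the gripper was open, about 0.23 m up and clear of everything. The highest force I read was about 8 N, when the tray touched down. I read forces only at the end of moves.

**Disagreements:** early on, the wrist camera put the riser and tray about 6 mm off the top view. Later views agreed to within 1–3 mm. The tray also slid about 7 mm inward while it was being tipped up, which did no harm.

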